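Press the luthier's thin leaves

TASK

Clear the blue sanding block off the press into the grey tray, then tip up each thin wooden leaf by pressing its low end into the well of its stand, lift it off, and stack all the leaves that are there flat on the cork pad of the press, centred and lengthwise with the pad, edges in line. Set the red caul centred and lengthwise on top of the pile, swing the lid fully shut, and turn the wing knob clockwise until its tongue is locked behind the frame edge, leaving the other tools, jar and mug where they are.

Things in the scene. Friction and masses are not known exactly. Their poses are not given: they have to be found in the camera images.
- leaf_a_center (a point): centre (half-way up) of leaf A, a thin flat pale maple leaf, 140 long (its x axis) x 60 wide (its y) x 6 mm thick (its z), 30 to 60 g. May be absent. It starts lying level in the cradle of stand A, its x along the stand's x, top flush with the stand's rails (40 mm above the bench)
- leaf_b_center (a point): centre (half-way up) of leaf B, a thin flat dark rosewood leaf, 140 long (its x axis) x 60 wide (its y) x 6 mm thick (its z), 30 to 60 g. May be absent. It starts lying level in the cradle of stand B, its x along the stand's x, top flush with the stand's rails (40 mm above the bench)
- leaf_c_center (a point): centre (half-way up) of leaf C, a thin flat yellow-tinted leaf, 140 long (its x axis) x 60 wide (its y) x 6 mm thick (its z), 30 to 60 g. May be absent. It starts lying level in the cradle of stand C, its x along the stand's x, top flush with the stand's rails (40 mm above the bench)
- pivot_a (a point): fixed point on the pivot of tip-up stand A, 34 mm above the bench, level with the underside of the lying leaf; x points along the stand to the end that rises, y across, z up. The leaf's centre lies 20 mm from here towards plus x, so its low end is 50 mm towards minus x. Pressing the low end down into the well (2 to 3 N) tips leaf and cradle up about this point
- stand_a: tip-up stand A (B and C are alike), a fixed wooden tray 174 x 90 mm, origin under its middle: two rails 66 mm apart, 12 mm thick, 40 mm high; a well under its low end (minus x). No finger gets beside or under a level leaf. The cradle in it is 40 mm wide, so the leaf's long edges stick out 10 mm each side; a 5 mm lip at its low end keeps the leaf from sliding
- cradle_a (a joint): tilt of cradle A: 0 level, 0.45 rad tipped up to its stop (far end raised); a stiff pivot, it stays where it is left, also under the leaf's weight
- pivot_b (a point): fixed point on the pivot of tip-up stand B, 34 mm above the bench, level with the underside of the lying leaf; x points along the stand to the end that rises, y across, z up. The leaf's centre lies 20 mm from here towards plus x, so its low end is 50 mm towards minus x. Pressing the low end down into the well (2 to 3 N) tips leaf and cradle up about this point
- cradle_b (a joint): tilt of cradle B: 0 level, 0.45 rad tipped up to its stop (far end raised); a stiff pivot, it stays where it is left, also under the leaf's weight
- pivot_c (a point): fixed point on the pivot of tip-up stand C, 34 mm above the bench, level with the underside of the lying leaf; x points along the stand to the end that rises, y across, z up. The leaf's centre lies 20 mm from here towards plus x, so its low end is 50 mm towards minus x. Pressing the low end down into the well (2 to 3 N) tips leaf and cradle up about this point
- cradle_c (a joint): tilt of cradle C: 0 level, 0.45 rad tipped up to its stop (far end raised); a stiff pivot, it stays where it is left, also under the leaf's weight
- pad (a point): centre of the top of the cork pad in the press, 34 mm above the bench (26 mm above the press's floor); z up, y along the pad's length (110 mm; 40 mm across, x), x level towards the lid's hinge
- press: the fixed wooden press, 180 x 170 mm, origin under its middle, axes as the pad's. Two walls 80 mm high run along y, inner faces 78 mm and outer faces 90 mm from the middle; the ends (plus and minus y) are open. A pile of 3 leaves and the caul passes under the shut lid
- lid_hinge (a point): middle of the lid's hinge line, which runs along the pad's y, 82 mm above the bench at 84 mm from the pad's centre along its x; the shut lid runs from here towards minus x of this frame. The lid is a clear panel with a wooden border, 174 mm from hinge to free edge, 170 mm wide, 8 mm thick (its underside at the hinge line)
- lid (a joint): lid angle: 0 shut (level), about 1.6 to 1.85 standing open; stiff hinge that stays where it is left, about 2 to 4 N at the free edge
- wing_grip (a point): point to grip on the wing knob, on its axis, 24 mm above the lid's outer face, 146 mm from the hinge line, mid-width of the lid. The wing is a brass blade 46 long (this point's x axis) x 10 thick (y) x 24 mm tall (z, its axis: up when the lid is shut), from 11 to 35 mm above the lid; the steel tongue under the lid lies along plus y of this point
- wing (a joint): turn of the wing knob: grows clockwise seen from above with the lid shut; unlocked near 0, stop at 1.45 rad where the tongue lies behind the front frame edge (locked); a little stiff, stays where it is left
- caul_center (a point): centre of the red clamping caul (half-way up its 24 mm height): a block 130 long (x) x 56 wide (y) x 10 mm, with a pale wooden grip rib on top 70 long (x) x 16 wide (y) x 14 mm tall, about 0.25 kg, loose on the bench
- sander_center (a point): centre (half-way up) of the loose blue sanding block with cork top, 66 long (x) x 40 wide (y) x 28 mm tall, 0.12 kg; it starts on the cork pad
- tray_in (a point): centre of the inner floor of the grey tool tray fixed on the bench, 120 (x) x 130 (y) mm outside, walls 5 mm thick, 32 mm high; floor 5 mm above the bench
- gauge: bystander, leave alone: green thickness gauge with a dial, 190 x 95 x 27 mm
- jar: bystander, leave alone: amber jar, 85 mm tall
- mug: bystander, leave alone: blue mug, 90 mm tall
- mallet: bystander, leave alone: hammer lying on the bench
- chisel: bystander, leave alone: chisel lying on the bench, 220 mm long

How it is judged:
On the way, in this order (a step that is already met when the one before it is completed fails the run):
1. the sanding block is in the tray (x of sander_center in the frame of tray_in between -0.055 and 0.055 m and y of sander_center in the frame of tray_in between -0.06 and 0.06 m and z of sander_center in the frame of tray_in below 0.045 m), for 0.2 s.
2. every leaf present lies flat, centred and lengthwise on the pad's pile (horizontal distance between each of leaf_a_center, leaf_b_center, leaf_c_center and pad below 0.012 m and z of leaf_a_center in the frame of pad between 0 and 0.019 m and angle between each of leaf_a_center, leaf_b_center, leaf_c_center's own z axis and vertical below 0.06 rad and angle between the x axis of each of leaf_a_center, leaf_b_center, leaf_c_center and the y axis of pad, either way round below 0.15 rad and z of leaf_b_center in the frame of pad between 0 and 0.019 m and z of leaf_c_center in the frame of pad between 0 and 0.019 m), for 0.2 s.
3. the caul lies centred and lengthwise on the pile (horizontal distance between caul_center and pad below 0.016 m and z of caul_center in the frame of pad between 0.019 and 0.034 m and angle between caul_center's own z axis and vertical below 0.06 rad and angle between the x axis of caul_center and the y axis of pad, either way round below 0.2 rad), for 0.2 s.
4. the lid is shut (value of joint lid below 0.05 rad), for 0.2 s.
5. the wing knob is turned to lock (value of joint wing above 1.2 rad), for 0.2 s.
At the end, for the whole second after the job is handed in: Sanding block inside the tray; every leaf present flat on the pad's pile, centre within 12 mm of the pad's and lengthwise within 0.15 rad; caul flat on the pile within 16 mm and 0.2 rad; lid within 0.05 rad of shut; wing knob beyond 1.2 rad (all of step 1 and all of step 2 and all of step 3 and value of joint lid below 0.05 rad and value of joint wing above 1.2 rad); the robot touches nothing.
It fails at once if a bystanding tool, jar or mug is disturbed (moved over 40 mm) (distance of any of gauge, jar, mug, mallet, chisel from where it was at the start of the episode above 0.04 m).
Of leaf_a, leaf_b, leaf_c only 2 to 3 are there at a start; the rules pass over those that are not, and their reading is None.
At some moment in a run one of sander may be knocked a few centimetres aside while the robot is not near it.
Once in a run the grip may slacken for a moment while it holds something.
It also fails if it takes over 210 s, if anything falls off the work surface, if the arm or the gripper's body presses on something with over 40 N, if the wrist force passes 120 N, or if a joint passes its speed limit or range.

ROBOT

A 7-joint arm with a two-finger parallel gripper is mounted at the origin on the work surface. World frame = base frame: x ahead of the robot, y to its left, z up, the work surface at z = 0. Lengths are in m, angles in rad, forces in N, time in s.
With the tool pointing down it reaches from about 0.4 to 0.85 m from the base axis. Payload 10.4 kg.
Tool frame: the origin (TCP) lies on the centre line of the jaws, within the pads' length; the fingertips stand 17 mm ahead of it and the grasp point (between the pads) lies 2 mm behind it; z points along the fingers, y is the direction in which the jaws open and shut (so a half turn about z gives the same grasp; the last joint's range is limited). The gripper opens to 87 mm and grips with 3 to 60 N. Pads are 19 mm wide; open, the fingers measure 117 mm over their backs; the gripper's body (75 mm by 190 mm) begins 51 mm behind the grasp point.
Start: joints at [1.128, 0.332, -0.065, 1.46, 0.022, 1.35, -0.088], TCP at [0.255, -0.571, 0.24] pointing down, gripper open.
Joint ranges: [-2.6, 2.6], [-0.5, 2.12], [-1.47, 1.34], [0.16, 2.42], [-1.27, 4.41], [0.06, 2.06], [-2.6, 2.6]. Speed limits (rad/s): [2.22, 2.22, 2.79, 2.79, 3.14, 3.14, 3.14].

INTERFACE

Orientations are given as a unit quaternion [x, y, z, w].
In Python, from bench import r gives the robot as it stands.
- The arm moves only by the tool apply_moves, never from a script. Its argument "commands" is a list of rows, each an object with "rot": the turn, a rotation vector about the world's x, y, z in units of 180 degrees (1.0 is 180 degrees), a list of three; "linear": the shift along the world's x, y, z in units of 0.3 m (1.0 is 0.3 m), a list of three; "grip": the closure, from -1 (fully open) to 1 (shut). A call has 1 to 20 rows; each row is the pose to reach, as a shift and turn from the pose commanded when the call began, turning the shorter way round; what a row does not reach only later rows make up. A row lasts 1/10 s, in which the tool goes at most 50 mm and 8.59 degrees, less where a joint would pass 70% of its speed; a pose out of reach is approached as far as the arm can. A call with a number of a shift or a turn outside -1 to 1 is refused whole. A call with a gripper value outside its range is refused whole. The fingers move at their own pace and stop on an object; "newtons" is the grip in N (left out, the last holds). Time passes only in rows, so rows that repeat a pose let the fingers close. It gives the time, the measured TCP pose, the force and the opening at its end, in the units of the state.
- r.read_state(): the state, without advancing time (a new reading comes with each control period).
- r.camera(name): name is "scene" or "top"; returns a dict with "frame" (480x640x3 uint8, red, green, blue), "mtx" (3x3 intrinsics, pixels), "extrinsics" (4x4, takes a point from world to camera coordinates). Camera axes: x right, y down, z forward; pixel columns grow to the right and rows downward; lengths in m; the calibration is good to about 2 mm. A picture is of the moment at which its call begins. There is no depth.
- r.close_job(): hands the job in, once; it reports no verdict.
Trained networks look in a picture, given as the dict that the camera call returned (one of the last four; its "shot" number tells which), for a name from the list of things; names that differ only in an ending like _2 or _b are one class to them, and where a whole thing is asked for, a point or a joint stands for the part that bears it (a point fixed in the world has none). Each returns a list of dicts, best first, with "p" (0 to 1); they miss things now and then, are a little off and sometimes report something else, mostly with a low value. They report only what shows in the picture. A call takes as long as a camera call.
- r.search_frame(thing, picture): "bbox" ([left, top, width, height] in pixels, round what is visible of it).
- r.spot_point(thing, picture): "location" ([column, row] in pixels: a listed point, or the origin of a listed thing).
The state is a dict: "time": time; "joint_positions": joint angles; "joint_vel": joint speeds; "joint_torque": joint torques, N m; "ee_pos": TCP position; "eef_rot": TCP orientation; "ft_force": force on the tool from outside, world axes, zero at the start; "torque": the same for the moment, N m; "width": finger opening in m.
Only numpy, scipy, OpenCV 4.12 (cv2) and the standard library are available. Lean on these libraries where they do the work, as an engineer would, in place of code of your own. Each camera call takes 0.05 s, during which the arm holds its last target. There are 200 camera calls.

## Working session

There is one attempt and no reset: what is moved stays moved. The work goes in short steps, Python scripts to look and compute and a tool call to move; the robot and the scene stay as the last step left them, time stands still between calls to the robot, and variables do not carry over. Pictures are saved under pics/ and viewed, about 12 in all and at most 16, crops included, and the job is handed in when it is done.

Besides the shell and the picture viewer there is one more tool, called after "Request:" as a command line: name --argument value ..., lists and objects as JSON in quotes. apply_moves: Moves the arm, as the interface text tells. Its arguments: {"type":"object","properties":{"commands":{"type":"array","items":{"type":"object","properties":{"rot":{"type":"array","items":{"type":"number"}},"linear":{"type":"array","items":{"type":"number"}},"grip":{"type":"number"}}}},"newtons":{"type":"number"}},"required":["commands"]}

```bash
ls; mkdir -p pics; cat > h.py <<'E'
from bench import r
import numpy as np, cv2
from scipy.spatial.transform import Rotation as R
def ray(c,uv):
    K=np.array(c["mtx"]);E=np.array(c["extrinsics"])
    d=E[:3,:3].T@np.linalg.inv(K)@np.array([uv[0],uv[1],1.]);o=-E[:3,:3].T@E[:3,3]
    return o,d
def at_z(c,uv,z):
    o,d=ray(c,uv);return o+d*(z-o[2])/d[2]
def proj(c,p):
    K=np.array(c["mtx"]);E=np.array(c["extrinsics"])
    q=K@(E[:3,:3]@np.asarray(p,float)+E[:3,3]);return q[:2]/q[2]
def tri(obs):
    A=np.zeros((3,3));b=np.zeros(3)
    for c,uv in obs:
        o,d=ray(c,uv);d=d/np.linalg.norm(d);M=np.eye(3)-np.outer(d,d);A+=M;b+=M@o
    return np.linalg.solve(A,b)
def save(c,n,crop=None,s=1):
    f=c["frame"][:,:,::-1]
    if crop: x,y,w,h=crop;f=f[y:y+h,x:x+w]
    cv2.imwrite("pics/"+n,cv2.resize(f,None,fx=s,fy=s,interpolation=cv2.INTER_CUBIC))
E
python3 - <<'E'
from h import *
s=r.read_state();print({k:np.round(v,3) for k,v in s.items()})
t=r.camera("top");sc=r.camera("scene");save(t,"t0.png");save(sc,"s0.png")
for c in(t,sc):
    E=np.array(c["extrinsics"]);print("cam",-E[:3,:3].T@E[:3,3],E[2,:3],c["mtx"][0][0])
Z=dict(leaf_a_center=.037,leaf_b_center=.037,leaf_c_center=.037,pivot_a=.034,pivot_b=.034,pivot_c=.034,stand_a=0,pad=.034,press=0,lid_hinge=.082,wing_grip=.2,caul_center=.012,sander_center=.048,tray_in=.005,gauge=0,jar=.0,mug=.0,mallet=.0,chisel=0)
for n,z in Z.items():
    for nm,c in(("t",t),("s",sc)):
        print(n,nm,[(np.round(x["location"]).astype(int).tolist(),round(x["p"],2),np.round(at_z(c,x["location"],z),3).tolist()[:2]) for x in r.spot_point(n,c)[:4]])
E
```

```text
pics
{'time': np.float64(0.0), 'joint_positions': array([ 1.128,  0.333, -0.065,  1.461,  0.022,  1.35 , -0.089]), 'joint_vel': array([ 0.001, -0.001, -0.001, -0.001, -0.001, -0.   ,  0.002]), 'joint_torque': array([-1.0000e-03, -6.2327e+01,  2.4000e-02, -3.8990e+01, -6.1000e-02,
        4.0000e-02,  0.0000e+00]), 'ee_pos': array([ 0.255, -0.57 ,  0.239]), 'eef_rot': array([ 0.978,  0.208, -0.   , -0.001]), 'ft_force': array([1.564, 0.246, 0.013]), 'torque': array([-0.015, -0.025, -0.023]), 'width': np.float64(0.087)}
cam [ 0.51509934 -0.02856998  1.09396149] [ 0.09680526  0.02717244 -0.99493236] 460.58692383096314
cam [1.28151521 0.51739534 1.06461636] [-0.53563968 -0.39751649 -0.74503072] 542.5154011355971
leaf_a_center t [([269, 278], 0.42, [0.533, 0.128])]
leaf_a_center s []
leaf_b_center t [([418, 298], 0.81, [0.479, -0.21])]
leaf_b_center s [([286, 190], 0.71, [0.47, -0.211])]
leaf_c_center t [([177, 197], 0.75, [0.726, 0.345]), ([494, 309], 0.6, [0.453, -0.378])]
leaf_c_center s [([249, 161], 0.94, [0.445, -0.372])]
pivot_a t [([417, 310], 0.81, [0.452, -0.208]), ([352, 317], 
[... 1615 characters left out ...]
uge t [([386, 170], 0.67, [0.786, -0.152])]
gauge s [([223, 285], 0.61, [0.793, -0.141])]
jar t [([316, 196], 0.97, [0.727, 0.02])]
jar s [([297, 304], 0.94, [0.724, 0.034])]
mug t [([176, 197], 0.67, [0.733, 0.36]), ([162, 258], 0.65, [0.586, 0.392])]
mug s [([411, 383], 0.82, [0.732, 0.354]), ([350, 247], 0.64, [0.504, 0.031]), ([250, 162], 0.45, [0.417, -0.398])]
mallet t [([496, 214], 0.86, [0.673, -0.409]), ([417, 296], 0.15, [0.483, -0.215])]
mallet s [([185, 210], 0.95, [0.672, -0.404]), ([358, 273], 0.66, [0.559, 0.096])]
chisel t [([251, 181], 0.88, [0.768, 0.176]), ([270, 275], 0.45, [0.538, 0.131])]
chisel s [([334, 355], 0.77, [0.779, 0.184]), ([290, 187], 0.61, [0.424, -0.237])]
```

```bash
python3 - <<'E'
from h import *
a=cv2.imread("pics/t0.png");b=cv2.imread("pics/s0.png")
cv2.imwrite("pics/t0c.png",cv2.resize(a[130:400,120:550],(800,502),interpolation=cv2.INTER_CUBIC))
cv2.imwrite("pics/s0c.png",cv2.resize(b[110:420,150:530],(735,600),interpolation=cv2.INTER_CUBIC))
E
```

```text
(no output)
```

View pics/t0c.png

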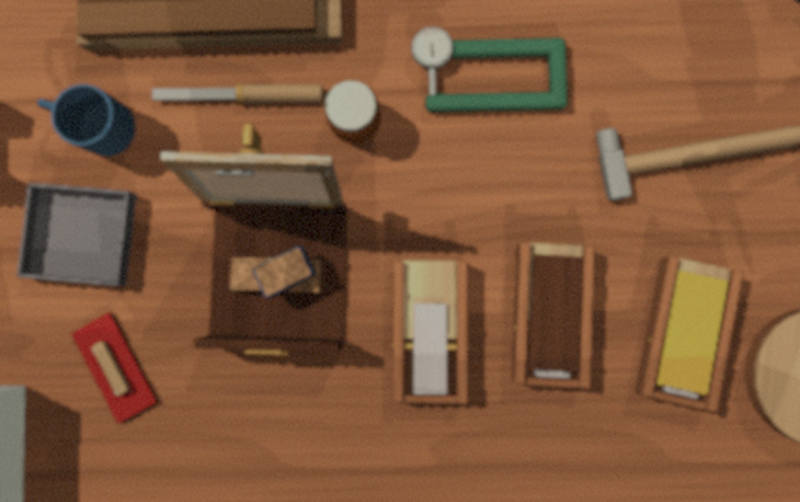

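View pics/s0c.png

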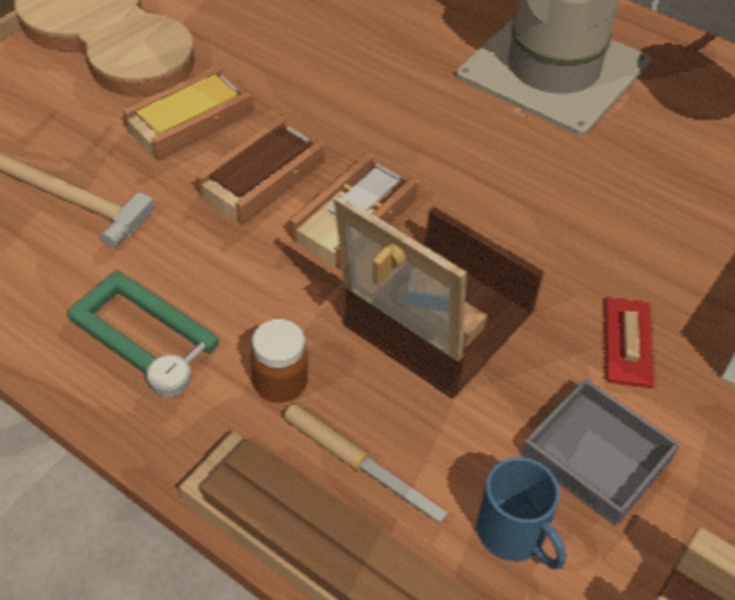

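The lid is open at the top crop's (250,180) and the sander is on the pad at (283,272). Stand A at (430,330) is empty, with its white cradle exposed. Leaf B (dark) is at (555,315) and leaf C (yellow) at (693,330). All the low ends face the robot, at the bottom of the picture. Next I'll measure edges.

```bash
python3 - <<'E'
from h import *
t=r.camera("top");sc=r.camera("scene")
f=t["frame"];hsv=cv2.cvtColor(f,cv2.COLOR_RGB2HSV)
def rect(mask,z,box,nm,c=t):
    m=np.zeros(mask.shape,np.uint8);x,y,w,h=box;m[y:y+h,x:x+w]=mask[y:y+h,x:x+w]
    m=cv2.morphologyEx(m,cv2.MORPH_OPEN,np.ones((3,3),np.uint8))
    n,l,st,_=cv2.connectedComponentsWithStats(m)
    if n<2: print(nm,"none");return
    k=1+np.argmax(st[1:,4]);ys,xs=np.where(l==k)
    P=np.array([at_z(c,p,z)[:2] for p in zip(xs,ys)]).astype(np.float32)*1000
    (cx,cy),(w,h),a=cv2.minAreaRect(P)
    if w<h: w,h,a=h,w,a+90
    print(nm,"c",round(cx,1),round(cy,1),"size",round(w,1),round(h,1),"long axis deg",round((a+90)%180-90,1),"mean",P.mean(0).round(1))
rect(cv2.inRange(hsv,(22,120,90),(38,255,255)),.04,(450,250,90,110),"leafC")
red=cv2.inRange(hsv,(0,170,90),(5,255,255))|cv2.inRange(hsv,(172,170,60),(180,255,255))
rect(red,.01,(140,280,80,90),"caul")
save(t,"press.png",(215,190,110,140),4); save(t,"stands.png",(390,250,140,110),5.5)
save(sc,"sp.png",(310,195,140,130),4.5)
for n in("lid","press","sander_center","tray_in","stand_b","leaf_b_center","wing"):
    for q in(t,sc):
        try:print(n,[(np.round(x["bbox"]).astype(int).tolist(),round(x["p"],2)) for x in r.search_frame(n,q)[:3]])
        except Exception as e:print(n,e)
E
```

```text
leafC c 454.0 -372.9 size 139.3 61.3 long axis deg -13.8 mean [ 464.  -373.4]
caul c 421.1 340.8 size 129.8 55.6 long axis deg 28.6 mean [421.1 339.2]
lid [([211, 197, 92, 48], 0.81)]
lid [([326, 211, 63, 83], 0.96), ([283, 276, 27, 40], 0.64)]
press [([209, 197, 95, 117], 0.77)]
press [([323, 211, 109, 107], 0.62)]
sander_center [([259, 263, 27, 25], 0.77)]
sander_center []
tray_in [([127, 229, 68, 55], 0.85), ([207, 200, 102, 119], 0.44)]
tray_in [([418, 306, 85, 75], 0.67)]
stand_b [([330, 271, 42, 77], 0.92)]
stand_b [([296, 190, 70, 58], 0.88)]
leaf_b_center [([404, 268, 28, 64], 0.75)]
leaf_b_center [([259, 174, 49, 40], 0.93), ([319, 209, 110, 110], 0.56)]
wing [([237, 197, 22, 28], 0.65)]
wing [([343, 242, 14, 17], 0.71)]
```

View pics/press.png

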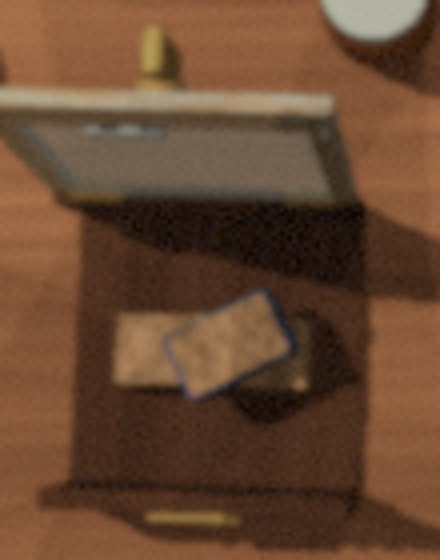

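View pics/stands.png

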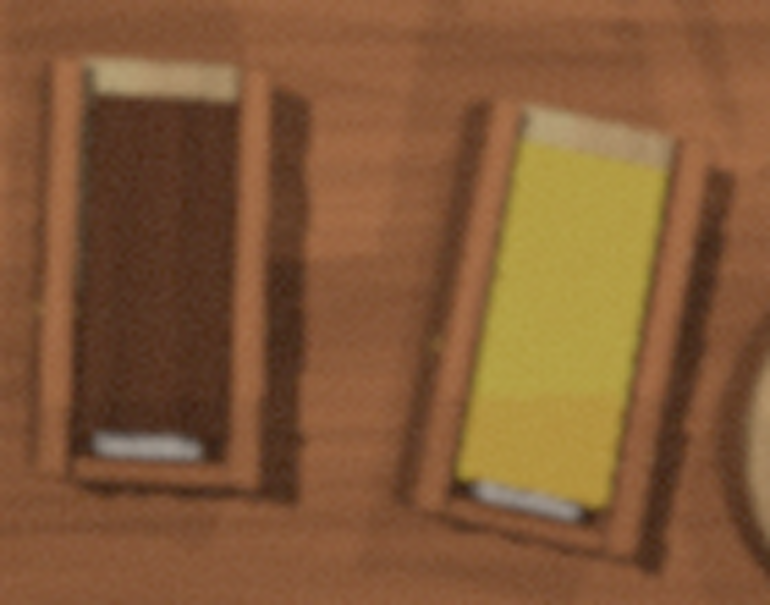

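View pics/sp.png

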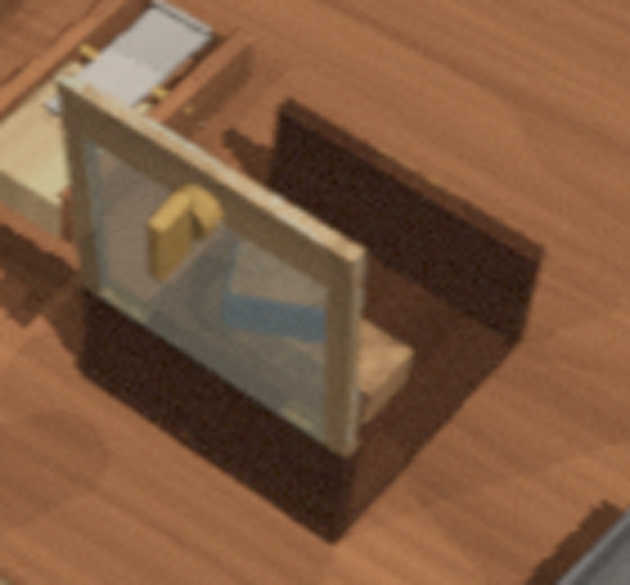

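```bash
cat >> h.py <<'E'
def quad(c,pts,z,off,s):
    P=np.array([at_z(c,(off[0]+x/s,off[1]+y/s),z)[:2] for x,y in pts])*1000
    e=np.roll(P,-1,0)-P
    return P.mean(0).round(1),np.linalg.norm(e,axis=1).round(1),np.degrees(np.arctan2(e[:,1],e[:,0])).round(1)
E
python3 - <<'E'
from h import *
t=r.camera("top");sc=r.camera("scene")
print("leafC",quad(t,[(524,138),(670,164),(607,512),(458,478)],.04,(390,250),5.5))
print("leafB",quad(t,[(87,97),(239,102),(230,440),(73,432)],.04,(390,250),5.5))
print("standB",quad(t,[(52,62),(270,70),(258,487),(40,470)],.04,(390,250),5.5))
print("standC",quad(t,[(490,102),(708,145),(634,560),(418,505)],.04,(390,250),5.5))
print("pad",quad(t,[(116,312),(310,320),(309,390),(114,386)],.034,(215,190),4))
print("sander",quad(t,[(163,340),(265,290),(297,352),(195,400)],.062,(215,190),4))
print("floor",quad(t,[(80,205),(365,208),(355,495),(70,485)],.008,(215,190),4))
a=tri([(t,(215+333/4,190+96/4)),(sc,(310+362/4.5,195+250/4.5))])
print("lid free corner L/R?",a)
for uv in((298,214),(208,212)): print("top free z.25",at_z(t,uv,.255))
for uv in((390.4,250.6),(323.8,212.8)): print("sc free z.25",at_z(sc,uv,.255))
for uv in((230,240),(304,241)): print("hinge",at_z(t,uv,.082))
# press outer bottom/near corner, wall tops in scene
for uv in((310+540/4.5,195+250/4.5),(310+285/4.5,195+102/4.5)): print("front wall top",at_z(sc,uv,.08))
for uv in((310+332/4.5,195+542/4.5),(310+82/4.5,195+372/4.5)): print("back wall foot",at_z(sc,uv,0))
for n in("wing_grip",): 
    print(tri([(t,r.spot_point(n,t)[0]["location"]),(sc,r.spot_point(n,sc)[0]["location"])]))
E
```

```text
leafC (array([ 453.2, -374.7]), array([ 59.9, 143.6,  60.9, 141.1]), array([-101.4,  166.5,   76.2,  -13.9]))
leafB (array([ 478.7, -210.3]), array([ 62.4, 137.7,  63.7, 136.9]), array([-93.1, 176.1,  86.1,  -4.5]))
standB (array([ 477.1, -209.3]), array([ 89.7, 169.8,  88.5, 166.6]), array([-93.3, 175.9,  84.6,  -3.7]))
standC (array([ 451.4, -373.7]), array([ 89.7, 171. ,  88.5, 166.8]), array([-102.5,  166.6,   74.8,  -13. ]))
pad (array([531.8, 131.5]), array([112.5,  40.1, 112.5,  42.5]), array([-93.5, 178.4,  87.7,  -1.7]))
sander (array([534.8, 117.2]), array([63.7, 39.2, 62.9, 38.2]), array([ -65.1, -153.4,  114. ,   27.8]))
floor (array([534.9, 132.4]), array([170. , 168.4, 167.7, 165.1]), array([-91.9, 177.1,  87. ,  -2.1]))
lid free corner L/R? [0.62271323 0.1172866  0.1787378 ]
top free z.25 [0.64477046 0.04174512 0.255     ]
top free z.25 [0.65256385 0.208963   0.255     ]
sc free z.25 [0.64818356 0.21514979 0.255     ]
sc free z.25 [0.64663348 0.0500062  0.255     ]
hinge [0.61683875 0.2084025  0.082     ]
hinge [0.61091225 0.04381637 0.082     ]
front wall top [0.45282043 0.2242927  0.08      ]
front wall top [0.4460383  0.05727732 0.08      ]
back wall foot [0.62575676 0.21488412 0.        ]
back wall foot [0.61719967 0.04631578 0.        ]
[0.67133598 0.12911672 0.22020522]
```

Measurements agree with the sizes given:

| Item | Position (mm) | Yaw |
|---|---|---|
| Pad | about (532, 132) | -2.3° |
| Leaf B | (478, -210) | -4° |
| Leaf C | (454, -374) | -13.7° |
| Sander | (535, 117), top at z = 62 | long axis -65°, same as the jaws now |

The lid stands open at about 1.71 rad. I'll start with the sander.

Request:
apply_moves --commands '[{"linear": [0.45, 1.0, 0], "grip": -1}, {"linear": [0.45, 1.0, 0], "grip": -1}, {"linear": [0.45, 1.0, 0], "grip": -1}, {"linear": [0.45, 1.0, 0], "grip": -1}, {"linear": [0.45, 1.0, 0], "grip": -1}, {"linear": [0.45, 1.0, 0], "grip": -1}, {"linear": [0.45, 1.0, 0], "grip": -1}, {"linear": [0.45, 1.0, 0], "grip": -1}, {"linear": [0.45, 1.0, 0], "grip": -1}]' --newtons 20

```text
validation failed for argument at $.co...
```

Request:
apply_moves --commands '[{"linear": [0.48, 1.0, 0], "grip": -1}, {"linear": [0.48, 1.0, 0], "grip": -1}, {"linear": [0.48, 1.0, 0], "grip": -1}, {"linear": [0.48, 1.0, 0], "grip": -1}, {"linear": [0.48, 1.0, 0], "grip": -1}, {"linear": [0.48, 1.0, 0], "grip": -1}, {"linear": [0.48, 1.0, 0], "grip": -1}, {"linear": [0.48, 1.0, 0], "grip": -1}, {"linear": [0.48, 1.0, 0], "grip": -1}, {"linear": [0.48, 1.0, 0], "grip": -1}]'

```text
validation failed for argument at $.co...
```

```bash
cat >> h.py <<'E'
def pose():
    s=r.read_state();q=R.from_quat(s["eef_rot"]);M=q.as_matrix()
    print("t",round(s["time"],1),"pos",np.round(s["ee_pos"],4),"jaw deg",round(np.degrees(np.arctan2(M[1,1],M[0,1])),1),"toolz",M[:,2].round(3),"F",np.round(s["ft_force"],1),"w",round(s["width"],4),"j",np.round(s["joint_positions"],2))
    return s
E
python3 - <<'E'
from h import *
pose();t=r.camera("top");sc=r.camera("scene")
for c in(t,sc):
  for n in("sander_center",): print([(np.round(x["location"]),round(x["p"],2),at_z(c,x["location"],.048).round(3)) for x in r.spot_point(n,c)[:3]])
E
```

```text
t 3.0 pos [ 0.2548 -0.5707  0.2396] jaw deg -65.9 toolz [ 0. -0. -1.] F [ 0.1  0.2 -0.6] w 0.087 j [ 1.13  0.33 -0.06  1.46  0.02  1.35 -0.09]
[(array([272., 279.]), 0.61, array([0.53 , 0.119, 0.048]))]
[(array([458., 344.]), 0.71, array([0.619, 0.394, 0.048]))]
```

Request:
apply_moves --commands '[{"linear": [0.45, 1.0, 0.0], "rot": [0.0, 0.0, 0.0], "grip": -1.0}, {"linear": [0.45, 1.0, 0.0], "rot": [0.0, 0.0, 0.0], "grip": -1.0}, {"linear": [0.45, 1.0, 0.0], "rot": [0.0, 0.0, 0.0], "grip": -1.0}, {"linear": [0.45, 1.0, 0.0], "rot": [0.0, 0.0, 0.0], "grip": -1.0}, {"linear": [0.45, 1.0, 0.0], "rot": [0.0, 0.0, 0.0], "grip": -1.0}, {"linear": [0.45, 1.0, 0.0], "rot": [0.0, 0.0, 0.0], "grip": -1.0}, {"linear": [0.45, 1.0, 0.0], "rot": [0.0, 0.0, 0.0], "grip": -1.0}, {"linear": [0.45, 1.0, 0.0], "rot": [0.0, 0.0, 0.0], "grip": -1.0}]' --newtons 20

```text
time: 4.0
ee_pos: [0.3919, -0.2666, 0.2401]
eef_rot: [0.977, 0.212, 0.001, 0.0]
ft_force: [0.4, -0.6, 0.2]
width: 0.0876
```

Request:
apply_moves --commands '[{"linear": [0.48, 1.0, 0.0], "rot": [0.0, 0.0, 0.0], "grip": -1.0}, {"linear": [0.48, 1.0, 0.0], "rot": [0.0, 0.0, 0.0], "grip": -1.0}, {"linear": [0.48, 1.0, 0.0], "rot": [0.0, 0.0, 0.0], "grip": -1.0}, {"linear": [0.48, 1.0, 0.0], "rot": [0.0, 0.0, 0.0], "grip": -1.0}, {"linear": [0.48, 1.0, 0.0], "rot": [0.0, 0.0, 0.0], "grip": -1.0}, {"linear": [0.48, 1.0, 0.0], "rot": [0.0, 0.0, 0.0], "grip": -1.0}, {"linear": [0.48, 1.0, 0.0], "rot": [0.0, 0.0, 0.0], "grip": -1.0}, {"linear": [0.48, 1.0, 0.0], "rot": [0.0, 0.0, 0.0], "grip": -1.0}]'

```text
time: 4.8
ee_pos: [0.5347, 0.0338, 0.2395]
eef_rot: [0.977, 0.211, 0.0, -0.001]
ft_force: [-0.9, -0.5, 0.1]
width: 0.0867
```

Request:
apply_moves --commands '[{"linear": [0.0, 0.3, 0.0], "rot": [0.0, 0.0, 0.0], "grip": -1.0}, {"linear": [0.0, 0.3, 0.0], "rot": [0.0, 0.0, 0.0], "grip": -1.0}, {"linear": [0.0, 0.3, 0.0], "rot": [0.0, 0.0, 0.0], "grip": -1.0}, {"linear": [0.0, 0.3, -0.3], "rot": [0.0, 0.0, 0.0], "grip": -1.0}, {"linear": [0.0, 0.3, -0.3], "rot": [0.0, 0.0, 0.0], "grip": -1.0}, {"linear": [0.0, 0.3, -0.45], "rot": [0.0, 0.0, 0.0], "grip": -1.0}, {"linear": [0.0, 0.3, -0.61], "rot": [0.0, 0.0, 0.0], "grip": -1.0}, {"linear": [0.0, 0.3, -0.61], "rot": [0.0, 0.0, 0.0], "grip": -1.0}, {"linear": [0.0, 0.3, -0.61], "rot": [0.0, 0.0, 0.0], "grip": -1.0}]'

```text
time: 5.7
ee_pos: [0.5338, 0.1176, 0.0559]
eef_rot: [0.978, 0.208, -0.001, 0.0]
ft_force: [0.0, 0.1, 0.8]
width: 0.0869
```

```bash
python3 - <<'E'
from h import *
pose();t=r.camera("top");save(t,"a1.png",(200,180,140,150),4)
E
```

```text
t 5.7 pos [0.5338 0.1176 0.0559] jaw deg -66.0 toolz [-0.001 -0.001 -1.   ] F [0.  0.1 0.8] w 0.0869 j [ 0.23  0.42 -0.63  1.83  0.29  0.98 -1.67]
```

View pics/a1.png

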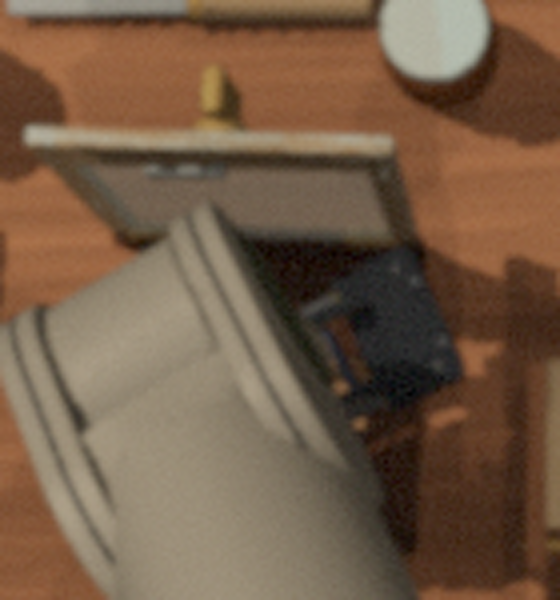

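Request:
apply_moves --commands '[{"linear": [0.0, 0.0, 0.0], "rot": [0.0, 0.0, 0.0], "grip": 1.0}, {"linear": [0.0, 0.0, 0.0], "rot": [0.0, 0.0, 0.0], "grip": 1.0}, {"linear": [0.0, 0.0, 0.0], "rot": [0.0, 0.0, 0.0], "grip": 1.0}, {"linear": [0.0, 0.0, 0.0], "rot": [0.0, 0.0, 0.0], "grip": 1.0}, {"linear": [0.0, 0.0, 0.0], "rot": [0.0, 0.0, 0.0], "grip": 1.0}, {"linear": [0.0, 0.0, 0.1], "rot": [0.0, 0.0, 0.0], "grip": 1.0}, {"linear": [0.0, 0.0, 0.3], "rot": [0.0, 0.0, 0.0], "grip": 1.0}, {"linear": [0.0, 0.0, 0.4], "rot": [0.0, 0.0, 0.0], "grip": 1.0}, {"linear": [0.0, 0.0, 0.4], "rot": [0.0, 0.0, 0.0], "grip": 1.0}]' --newtons 30

```text
time: 6.65
ee_pos: [0.5364, 0.1204, 0.1821]
eef_rot: [0.978, 0.208, 0.004, 0.0]
ft_force: [0.1, -0.6, -0.5]
width: 0.0659
```

Request:
apply_moves --commands '[{"linear": [0.0, 0.3, 0.0], "rot": [0.0, 0.0, -0.14], "grip": 1.0}, {"linear": [0.0, 0.6, 0.0], "rot": [0.0, 0.0, -0.14], "grip": 1.0}, {"linear": [0.0, 0.9, 0.0], "rot": [0.0, 0.0, -0.14], "grip": 1.0}, {"linear": [0.0, 0.9, 0.0], "rot": [0.0, 0.0, -0.14], "grip": 1.0}, {"linear": [0.0, 0.9, 0.0], "rot": [0.0, 0.0, -0.14], "grip": 1.0}, {"linear": [0.1, 0.9, 0.0], "rot": [0.0, 0.0, -0.14], "grip": 1.0}, {"linear": [0.2, 0.9, 0.0], "rot": [0.0, 0.0, -0.14], "grip": 1.0}, {"linear": [0.2, 0.9, 0.0], "rot": [0.0, 0.0, -0.14], "grip": 1.0}, {"linear": [0.2, 0.9, 0.0], "rot": [0.0, 0.0, -0.14], "grip": 1.0}]'

```text
time: 7.55
ee_pos: [0.5937, 0.389, 0.1748]
eef_rot: [1.0, -0.01, -0.001, 0.001]
ft_force: [0.0, 0.4, -1.5]
width: 0.0659
```

```bash
python3 - <<'E'
from h import *
pose();t=r.camera("top");s=r.camera("scene");print([(c["shot"],[(np.round(x["location"]),round(x["p"],2),at_z(c,x["location"],.005).round(3)) for x in r.spot_point("tray_in",c)[:1]]) for c in(t,s)])
E
```

```text
t 7.5 pos [0.5937 0.389  0.1748] jaw deg -91.2 toolz [-0.002 -0.001 -1.   ] F [ 0.   0.4 -1.5] w 0.0659 j [-0.25  0.64 -0.63  1.25  0.36  1.36 -2.45]
[(10, [(array([160., 254.]), 0.91, array([0.594, 0.395, 0.005]))]), (11, [(array([375., 276.]), 0.71, array([0.545, 0.136, 0.005]))])]
```

Request:
apply_moves --commands '[{"linear": [0.0, -0.01, -0.15], "rot": [0.0, 0.0, 0.0], "grip": 1.0}, {"linear": [0.0, -0.01, -0.3], "rot": [0.0, 0.0, 0.0], "grip": 1.0}, {"linear": [0.0, -0.01, -0.4], "rot": [0.0, 0.0, 0.0], "grip": 1.0}, {"linear": [0.0, -0.01, -0.48], "rot": [0.0, 0.0, 0.0], "grip": 1.0}, {"linear": [0.0, -0.01, -0.48], "rot": [0.0, 0.0, 0.0], "grip": 1.0}, {"linear": [0.0, -0.01, -0.48], "rot": [0.0, 0.0, 0.0], "grip": -0.72}, {"linear": [0.0, -0.01, -0.48], "rot": [0.0, 0.0, 0.0], "grip": -0.72}, {"linear": [0.0, -0.01, -0.48], "rot": [0.0, 0.0, 0.0], "grip": -0.72}, {"linear": [0.0, -0.01, -0.3], "rot": [0.0, 0.0, 0.0], "grip": -0.72}, {"linear": [0.0, -0.01, 0.0], "rot": [0.0, 0.0, 0.0], "grip": 1.0}, {"linear": [0.0, -0.01, 0.2], "rot": [0.0, 0.0, 0.0], "grip": 1.0}, {"linear": [0.0, -0.01, 0.2], "rot": [0.0, 0.0, 0.0], "grip": 1.0}]'

```text
time: 8.95
ee_pos: [0.5935, 0.3862, 0.236]
eef_rot: [1.0, -0.01, 0.001, -0.0]
ft_force: [0.2, 1.5, 0.1]
width: 0.0582
```

Request:
apply_moves --commands '[{"linear": [-0.3, 0.0, 0.0], "rot": [0.0, 0.0, 0.0], "grip": 1.0}, {"linear": [-0.583, 0.0, 0.0], "rot": [0.0, 0.0, 0.0], "grip": 1.0}, {"linear": [-0.583, -0.3, 0.0], "rot": [0.0, 0.0, 0.0], "grip": 1.0}, {"linear": [-0.583, -0.6, 0.0], "rot": [0.0, 0.0, -0.016], "grip": 1.0}, {"linear": [-0.583, -1.0, 0.0], "rot": [0.0, 0.0, -0.016], "grip": 1.0}, {"linear": [-0.583, -1.0, 0.0], "rot": [0.0, 0.0, -0.016], "grip": 1.0}, {"linear": [-0.583, -1.0, 0.0], "rot": [0.0, 0.0, -0.016], "grip": 1.0}, {"linear": [-0.583, -1.0, 0.0], "rot": [0.0, 0.0, -0.016], "grip": 1.0}, {"linear": [-0.583, -1.0, 0.0], "rot": [0.0, 0.0, -0.016], "grip": 1.0}, {"linear": [-0.583, -1.0, 0.0], "rot": [0.0, 0.0, -0.016], "grip": 1.0}]'

```text
time: 9.95
ee_pos: [0.4189, 0.0837, 0.2336]
eef_rot: [0.999, -0.037, 0.001, 0.001]
ft_force: [0.3, 2.0, 0.3]
width: 0.0005
```

Request:
apply_moves --commands '[{"linear": [0.0, -0.97, 0.0], "rot": [0.0, 0.0, 0.0], "grip": 1.0}, {"linear": [0.0, -0.97, 0.0], "rot": [0.0, 0.0, 0.0], "grip": 1.0}, {"linear": [0.0, -0.97, 0.0], "rot": [0.0, 0.0, 0.0], "grip": 1.0}, {"linear": [0.0, -0.97, 0.0], "rot": [0.0, 0.0, 0.0], "grip": 1.0}, {"linear": [0.0, -0.97, 0.0], "rot": [0.0, 0.0, 0.0], "grip": 1.0}, {"linear": [0.0, -0.97, 0.0], "rot": [0.0, 0.0, 0.0], "grip": 1.0}, {"linear": [0.0, -0.97, -0.2], "rot": [0.0, 0.0, 0.0], "grip": 1.0}, {"linear": [0.0, -0.97, -0.4], "rot": [0.0, 0.0, 0.0], "grip": 1.0}, {"linear": [0.0, -0.97, -0.5], "rot": [0.0, 0.0, 0.0], "grip": 1.0}, {"linear": [0.0, -0.97, -0.5], "rot": [0.0, 0.0, 0.0], "grip": 1.0}, {"linear": [0.0, -0.97, -0.5], "rot": [0.0, 0.0, 0.0], "grip": 1.0}]'

```text
time: 11.05
ee_pos: [0.4198, -0.204, 0.0838]
eef_rot: [0.999, -0.034, -0.0, -0.0]
ft_force: [0.9, 0.4, 0.4]
width: 0.0002
```

```bash
python3 - <<'E'
from h import *
pose();t=r.camera("top");s=r.camera("scene");
print([[(np.round(x["location"]),round(x["p"],2),at_z(c,x["location"],.019).round(3)) for x in r.spot_point("sander_center",c)[:2]] for c in(t,s)])
save(s,"b1.png",(220,130,300,260),2.3)
E
```

```text
t 11.1 pos [ 0.4198 -0.204   0.0838] jaw deg -93.9 toolz [-0.  0. -1.] F [0.9 0.4 0.4] w 0.0002 j [ 0.54  0.15 -0.19  2.03  0.04  0.96 -1.31]
[[(array([162., 254.]), 0.92, array([0.595, 0.384, 0.019])), (array([268., 280.]), 0.21, array([0.528, 0.133, 0.019]))], [(array([457., 342.]), 0.89, array([0.597, 0.386, 0.019])), (array([291., 184.]), 0.24, array([ 0.428, -0.23 ,  0.019]))]]
```

View pics/b1.png

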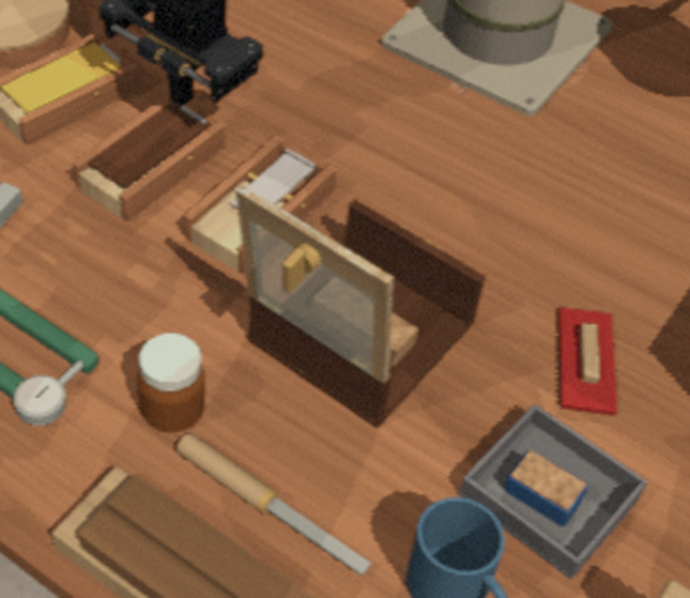

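The sander is in the tray, and the fingertip is over leaf B's low end. I'll press it down gradually.

Request:
apply_moves --commands '[{"linear": [-0.01, -0.005, -0.08], "rot": [0.0, 0.0, 0.0], "grip": 1.0}, {"linear": [-0.01, -0.005, -0.1], "rot": [0.0, 0.0, 0.0], "grip": 1.0}, {"linear": [-0.01, -0.005, -0.115], "rot": [0.0, 0.0, 0.0], "grip": 1.0}, {"linear": [-0.01, -0.005, -0.13], "rot": [0.0, 0.0, 0.0], "grip": 1.0}, {"linear": [-0.01, -0.005, -0.14], "rot": [0.0, 0.0, 0.0], "grip": 1.0}, {"linear": [-0.01, -0.005, -0.145], "rot": [0.0, 0.0, 0.0], "grip": 1.0}, {"linear": [-0.01, -0.005, -0.145], "rot": [0.0, 0.0, 0.0], "grip": 1.0}]'

```text
time: 11.95
ee_pos: [0.4171, -0.2066, 0.041]
eef_rot: [0.999, -0.035, 0.001, 0.0]
ft_force: [-6.6, 1.4, 23.1]
width: 0.0006
```

Request:
apply_moves --commands '[{"linear": [0.0, 0.0, 0.1], "rot": [0.0, 0.0, 0.0], "grip": 1.0}, {"linear": [0.0, 0.0, 0.25], "rot": [0.0, 0.0, 0.0], "grip": 1.0}, {"linear": [-0.03, 0.0, 0.4], "rot": [0.0, 0.0, 0.0], "grip": -1.0}, {"linear": [-0.03, 0.0, 0.4], "rot": [0.0, 0.0, 0.0], "grip": -1.0}, {"linear": [-0.03, 0.0, 0.4], "rot": [0.0, 0.0, 0.0], "grip": -1.0}]'

```text
time: 12.45
ee_pos: [0.4074, -0.2064, 0.1601]
eef_rot: [0.999, -0.035, 0.001, 0.001]
ft_force: [-0.5, -0.0, -1.4]
width: 0.0167
```

```bash
python3 - <<'E'
from h import *
pose();t=r.camera("top");s=r.camera("scene");
print([[(np.round(x["location"]),round(x["p"],2),at_z(c,x["location"],.046).round(3)) for x in r.spot_point("leaf_b_center",c)[:2]] for c in(t,s)])
a=t["frame"][255:345,390:450,::-1];b=s["frame"][150:240,240:330,::-1]
a=cv2.resize(a,None,fx=6,fy=6,interpolation=cv2.INTER_CUBIC)[:540];b=cv2.resize(b,None,fx=4.8,fy=6,interpolation=cv2.INTER_CUBIC)
cv2.imwrite("pics/b2.png",np.hstack([a,b]))
# expected outline of tipped leaf top in both cams
y=np.radians(-4);pv=np.array([.4585,-.2086,.034]);X=np.array([np.cos(y),np.sin(y),0]);Y=np.array([-X[1],X[0],0]);Zv=np.array([0,0,1.])
c,sn=np.cos(.45),np.sin(.45);Lx=c*X+sn*Zv;Lz=-sn*X+c*Zv
for d,w in((90,30),(90,-30),(-50,-30),(-50,30)):
    p=pv+Lx*d/1e3+Y*w/1e3+Lz*.006
    u=proj(t,p);v=proj(s,p);print("crop exp",((u-[390,255])*6).round(),((v-[240,150])*[4.8,6]+[360,0]).round())
E
```

```text
t 12.4 pos [ 0.4074 -0.2064  0.1601] jaw deg -94.0 toolz [ 0.002 -0.001 -1.   ] F [-0.5 -0.  -1.4] w 0.0167 j [ 0.55  0.03 -0.19  1.98  0.01  1.12 -1.28]
[[(array([417., 299.]), 0.59, array([ 0.478, -0.205,  0.046]))], [(array([286., 190.]), 0.64, array([ 0.477, -0.203,  0.046]))]]
crop exp [111. 100.] [534. 281.]
crop exp [277. 108.] [456. 218.]
crop exp [234. 442.] [616. 177.]
crop exp [ 76. 434.] [691. 236.]
```

View pics/b2.png

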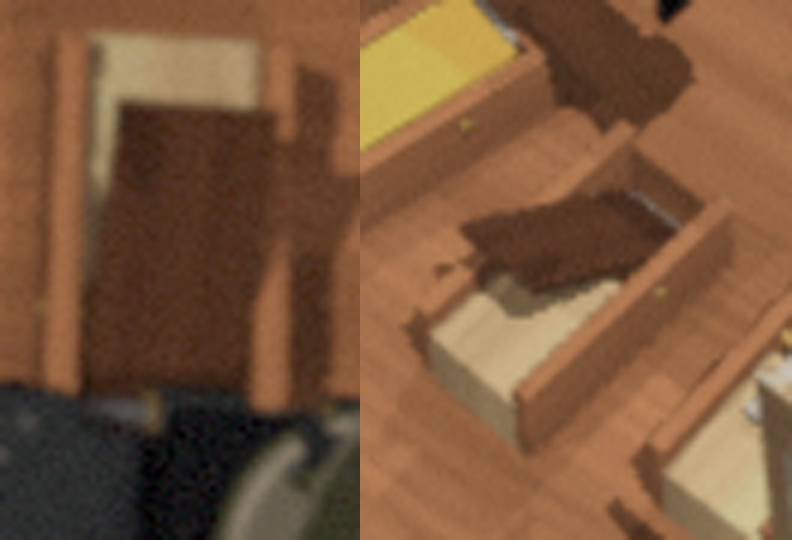

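Request:
apply_moves --commands '[{"linear": [0.1, -0.013, -0.05], "rot": [-0.01, -0.143, 0.0], "grip": -1.0}, {"linear": [0.228, -0.013, -0.163], "rot": [-0.01, -0.143, 0.0], "grip": -1.0}, {"linear": [0.228, -0.013, -0.163], "rot": [-0.01, -0.143, 0.0], "grip": -1.0}, {"linear": [0.228, -0.013, -0.163], "rot": [-0.01, -0.143, 0.0], "grip": -1.0}, {"linear": [0.228, -0.013, -0.163], "rot": [-0.01, -0.143, 0.0], "grip": -1.0}, {"linear": [0.228, -0.013, -0.163], "rot": [-0.01, -0.143, 0.0], "grip": -1.0}, {"linear": [0.265, -0.016, -0.24], "rot": [-0.01, -0.143, 0.0], "grip": -1.0}, {"linear": [0.301, -0.018, -0.313], "rot": [-0.01, -0.143, 0.0], "grip": -1.0}, {"linear": [0.301, -0.018, -0.313], "rot": [-0.01, -0.143, 0.0], "grip": -1.0}, {"linear": [0.301, -0.018, -0.313], "rot": [-0.01, -0.143, 0.0], "grip": -1.0}]'

```text
time: 13.65
ee_pos: [0.498, -0.2114, 0.0659]
eef_rot: [0.974, -0.034, 0.223, 0.007]
ft_force: [0.8, 0.6, 0.4]
width: 0.087
```

```bash
python3 - <<'E'
from h import *
pose();s=r.camera("scene");save(s,"b3.png",(235,130,110,90),6)
E
```

```text
t 13.7 pos [ 0.498  -0.2114  0.0659] jaw deg -94.0 toolz [ 0.434 -0.029 -0.901] F [0.8 0.6 0.4] w 0.087 j [ 0.59  0.12 -0.19  2.21 -0.32  0.41 -0.97]
```

View pics/b3.png

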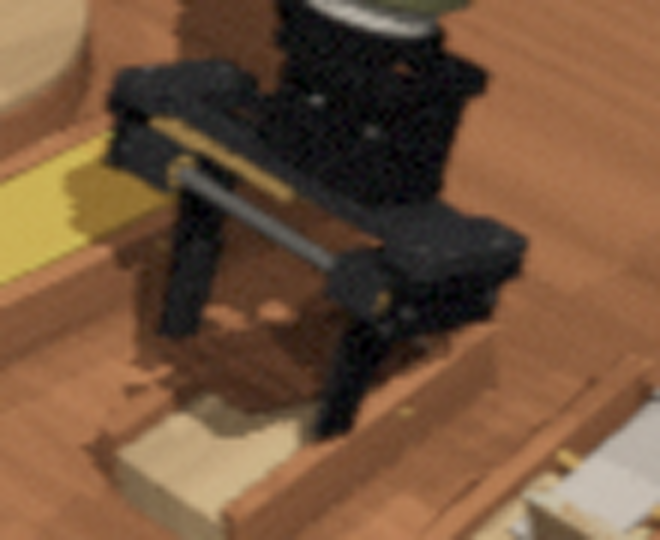

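Request:
apply_moves --commands '[{"linear": [0.0, 0.0, 0.0], "rot": [0.0, 0.0, 0.0], "grip": 1.0}, {"linear": [0.0, 0.0, 0.0], "rot": [0.0, 0.0, 0.0], "grip": 1.0}, {"linear": [0.0, 0.0, 0.0], "rot": [0.0, 0.0, 0.0], "grip": 1.0}, {"linear": [0.0, 0.0, 0.0], "rot": [0.0, 0.0, 0.0], "grip": 1.0}, {"linear": [0.0, 0.0, 0.0], "rot": [0.0, 0.0, 0.0], "grip": 1.0}, {"linear": [0.0, 0.0, 0.0], "rot": [0.0, 0.0, 0.0], "grip": 1.0}]' --newtons 25

```text
time: 14.3
ee_pos: [0.4973, -0.2117, 0.0654]
eef_rot: [0.974, -0.034, 0.223, 0.008]
ft_force: [-0.4, 0.8, 1.6]
width: 0.0599
```

Request:
apply_moves --commands '[{"linear": [-0.015, 0.0, 0.03], "rot": [0.0, 0.0, 0.0], "grip": 1.0}, {"linear": [-0.03, 0.0, 0.07], "rot": [0.0, 0.0, 0.0], "grip": 1.0}, {"linear": [-0.05, 0.0, 0.15], "rot": [0.0, 0.0, 0.0], "grip": 1.0}, {"linear": [-0.05, 0.0, 0.25], "rot": [0.0, 0.0, 0.0], "grip": 1.0}, {"linear": [-0.05, 0.0, 0.3], "rot": [0.005, 0.07, 0.0], "grip": 1.0}, {"linear": [-0.05, 0.0, 0.35], "rot": [0.01, 0.143, 0.0], "grip": 1.0}, {"linear": [-0.05, 0.0, 0.35], "rot": [0.01, 0.143, 0.0], "grip": 1.0}, {"linear": [-0.05, 0.0, 0.35], "rot": [0.01, 0.143, 0.0], "grip": 1.0}]'

```text
time: 15.1
ee_pos: [0.4838, -0.2109, 0.1701]
eef_rot: [0.999, -0.034, -0.003, -0.001]
ft_force: [0.4, -0.3, -1.0]
width: 0.0602
```

```bash
python3 - <<'E'
from h import *
pose();s=r.camera("scene");t=r.camera("top")
b=cv2.resize(s["frame"][110:220,240:350,::-1],(480,480),interpolation=cv2.INTER_CUBIC);a=cv2.resize(t["frame"][240:350,380:450,::-1],(305,480),interpolation=cv2.INTER_CUBIC)
cv2.imwrite("pics/b4.png",np.hstack([a,b]))
E
```

```text
t 15.1 pos [ 0.4838 -0.2109  0.1701] jaw deg -93.9 toolz [-0.005  0.001 -1.   ] F [ 0.4 -0.3 -1. ] w 0.0602 j [ 0.53  0.19 -0.23  1.79  0.05  1.17 -1.35]
```

View pics/b4.png

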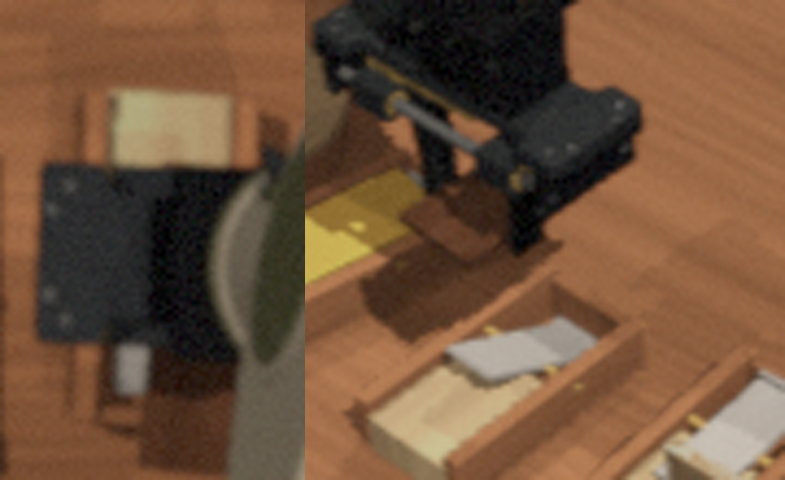

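Request:
apply_moves --commands '[{"linear": [0.0, 0.0, 0.1], "rot": [0.0, 0.0, 0.509], "grip": 1.0}, {"linear": [0.0, 0.05, 0.1], "rot": [0.0, 0.0, 0.509], "grip": 1.0}, {"linear": [0.0, 0.1, 0.1], "rot": [0.0, 0.0, 0.509], "grip": 1.0}, {"linear": [0.0, 0.15, 0.1], "rot": [0.0, 0.0, 0.509], "grip": 1.0}, {"linear": [0.0, 0.2, 0.1], "rot": [0.0, 0.0, 0.509], "grip": 1.0}, {"linear": [0.0, 0.25, 0.1], "rot": [0.0, 0.0, 0.509], "grip": 1.0}, {"linear": [0.0, 0.3, 0.1], "rot": [0.0, 0.0, 0.509], "grip": 1.0}, {"linear": [0.0, 0.35, 0.1], "rot": [0.0, 0.0, 0.509], "grip": 1.0}, {"linear": [0.0, 0.4, 0.1], "rot": [0.0, 0.0, 0.509], "grip": 1.0}, {"linear": [0.0, 0.5, 0.1], "rot": [0.0, 0.0, 0.509], "grip": 1.0}, {"linear": [0.0, 0.6, 0.1], "rot": [0.0, 0.0, 0.509], "grip": 1.0}, {"linear": [0.05, 0.7, 0.1], "rot": [0.0, 0.0, 0.509], "grip": 1.0}, {"linear": [0.1, 0.8, 0.1], "rot": [0.0, 0.0, 0.509], "grip": 1.0}, {"linear": [0.1, 0.9, 0.1], "rot": [0.0, 0.0, 0.509], "grip": 1.0}, {"linear": [0.1, 1.0, 0.1], "rot": [0.0, 0.0, 0.509], "grip": 1.0}, {"linear": [0.1, 1.0, 0.1], "rot": [0.0, 0.0, 0.509], "grip": 1.0}]'

```text
time: 16.8
ee_pos: [0.5107, 0.0922, 0.2004]
eef_rot: [0.72, 0.694, 0.001, 0.0]
ft_force: [-0.2, 0.0, 0.2]
width: 0.0597
```

```bash
python3 - <<'E'
from h import *
pose()
E
```

```text
t 16.8 pos [0.5107 0.0922 0.2004] jaw deg -2.1 toolz [ 0.002  0.001 -1.   ] F [-0.2  0.   0.2] w 0.0597 j [ 0.27  0.17 -0.58  1.77  0.1   1.23 -0.38]
```

Request:
apply_moves --commands '[{"linear": [0.0, 0.12, 0.0], "rot": [-0.002, -0.05, 0.0], "grip": 1.0}, {"linear": [0.0, 0.233, 0.0], "rot": [-0.002, -0.05, 0.0], "grip": 1.0}, {"linear": [0.05, 0.233, -0.1], "rot": [-0.002, -0.05, 0.0], "grip": 1.0}, {"linear": [0.06, 0.233, -0.2], "rot": [-0.002, -0.05, 0.0], "grip": 1.0}, {"linear": [0.065, 0.233, -0.3], "rot": [-0.002, -0.05, 0.0], "grip": 1.0}, {"linear": [0.065, 0.233, -0.38], "rot": [-0.002, -0.05, 0.0], "grip": 1.0}, {"linear": [0.065, 0.233, -0.43], "rot": [-0.002, -0.05, 0.0], "grip": 1.0}, {"linear": [0.065, 0.233, -0.45], "rot": [-0.002, -0.05, 0.0], "grip": 1.0}, {"linear": [0.065, 0.233, -0.45], "rot": [-0.002, -0.05, 0.0], "grip": 1.0}]'

```text
time: 17.7
ee_pos: [0.5315, 0.1576, 0.0652]
eef_rot: [0.72, 0.69, 0.054, 0.057]
ft_force: [0.4, -0.1, -0.0]
width: 0.0597
```

```bash
python3 - <<'E'
from h import *
pose();s=r.camera("scene");t=r.camera("top")
b=cv2.resize(s["frame"][195:325,310:450,::-1],(560,520),interpolation=cv2.INTER_CUBIC);a=cv2.resize(t["frame"][190:330,215:275,::-1],(223,520),interpolation=cv2.INTER_CUBIC)
cv2.imwrite("pics/b5.png",np.hstack([a,b]))
E
```

```text
t 17.7 pos [0.5315 0.1576 0.0652] jaw deg -2.4 toolz [ 0.157 -0.007 -0.988] F [ 0.4 -0.1 -0. ] w 0.0597 j [ 0.12  0.32 -0.6   1.94  0.34  0.83 -0.7 ]
```

View pics/b5.png

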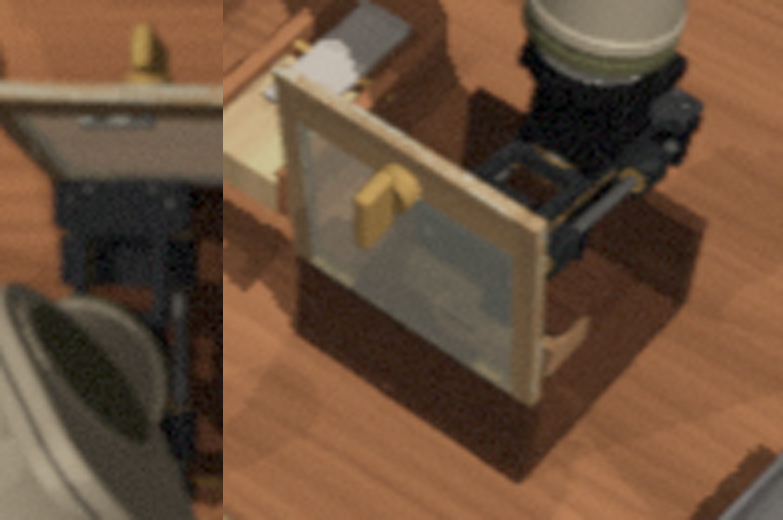

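Request:
apply_moves --commands '[{"linear": [0.0, 0.013, -0.02], "rot": [0.0, 0.0, 0.0], "grip": 1.0}, {"linear": [0.0, 0.013, -0.035], "rot": [0.0, 0.0, 0.0], "grip": 1.0}, {"linear": [0.0, 0.013, -0.047], "rot": [0.0, 0.0, 0.0], "grip": 1.0}, {"linear": [0.0, 0.013, -0.047], "rot": [0.0, 0.0, 0.0], "grip": 1.0}]'

```text
time: 18.2
ee_pos: [0.5313, 0.1621, 0.0504]
eef_rot: [0.72, 0.69, 0.054, 0.056]
ft_force: [0.4, 0.6, -0.6]
width: 0.0595
```

Request:
apply_moves --commands '[{"linear": [0.0, 0.0, -0.006], "rot": [0.0, 0.0, 0.0], "grip": 1.0}, {"linear": [0.0, 0.0, -0.006], "rot": [0.0, 0.0, 0.0], "grip": -0.7}, {"linear": [0.0, 0.0, -0.006], "rot": [0.0, 0.0, 0.0], "grip": -0.7}, {"linear": [0.0, 0.0, -0.006], "rot": [0.0, 0.0, 0.0], "grip": -0.7}, {"linear": [0.0, 0.0, -0.006], "rot": [0.0, 0.0, 0.0], "grip": -0.7}, {"linear": [-0.01, 0.0, 0.05], "rot": [0.0, 0.0, 0.0], "grip": -0.7}, {"linear": [-0.03, 0.0, 0.2], "rot": [0.0, 0.0, 0.0], "grip": 1.0}, {"linear": [-0.05, 0.0, 0.35], "rot": [0.0, 0.0, 0.0], "grip": 1.0}, {"linear": [-0.05, 0.0, 0.5], "rot": [0.002, 0.05, 0.0], "grip": 1.0}, {"linear": [-0.05, 0.0, 0.5], "rot": [0.002, 0.05, 0.0], "grip": 1.0}]'

```text
time: 19.2
ee_pos: [0.519, 0.1621, 0.2068]
eef_rot: [0.722, 0.692, 0.001, 0.0]
ft_force: [1.0, 0.1, -0.4]
width: 0.0496
```

```bash
python3 - <<'E'
from h import *
pose();t=r.camera("top");s=r.camera("scene")
for n,z in(("leaf_b_center",.037),("sander_center",.019)):
  for c in(t,s): print(n,[(np.round(x["location"]),round(x["p"],2),at_z(c,x["location"],z).round(3)) for x in r.spot_point(n,c)[:2]])
E
```

```text
t 19.2 pos [0.519  0.1621 0.2068] jaw deg -2.5 toolz [ 0.003  0.001 -1.   ] F [ 1.   0.1 -0.4] w 0.0496 j [ 0.18  0.23 -0.64  1.7   0.15  1.26 -0.54]
leaf_b_center [(array([266., 280.]), 0.87, array([0.526, 0.135, 0.037]))]
leaf_b_center [(array([380., 264.]), 0.57, array([0.53 , 0.136, 0.037]))]
sander_center [(array([311., 194.]), 0.54, array([0.728, 0.031, 0.019])), (array([163., 255.]), 0.5, array([0.592, 0.383, 0.019]))]
sander_center [(array([455., 340.]), 0.88, array([0.595, 0.381, 0.019])), (array([381., 273.]), 0.24, array([0.538, 0.147, 0.019]))]
```

Request:
apply_moves --commands '[{"linear": [-0.05, -0.1, 0.0], "rot": [0.0, 0.0, -0.562], "grip": 1.0}, {"linear": [-0.05, -0.2, 0.0], "rot": [0.0, 0.0, -0.562], "grip": 1.0}, {"linear": [-0.05, -0.3, 0.0], "rot": [0.0, 0.0, -0.562], "grip": 1.0}, {"linear": [-0.05, -0.4, 0.0], "rot": [0.0, 0.0, -0.562], "grip": 1.0}, {"linear": [-0.05, -0.5, 0.0], "rot": [0.0, 0.0, -0.562], "grip": 1.0}, {"linear": [-0.05, -0.6, 0.0], "rot": [0.0, 0.0, -0.562], "grip": 1.0}, {"linear": [-0.05, -0.7, 0.0], "rot": [0.0, 0.0, -0.562], "grip": 1.0}, {"linear": [-0.05, -0.8, 0.0], "rot": [0.0, 0.0, -0.562], "grip": 1.0}, {"linear": [-0.1, -0.9, 0.0], "rot": [0.0, 0.0, -0.562], "grip": 1.0}, {"linear": [-0.1, -1.0, 0.0], "rot": [0.0, 0.0, -0.562], "grip": 1.0}, {"linear": [-0.1, -1.0, 0.0], "rot": [0.0, 0.0, -0.562], "grip": 1.0}, {"linear": [-0.1, -1.0, 0.0], "rot": [0.0, 0.0, -0.562], "grip": 1.0}, {"linear": [-0.1, -1.0, 0.0], "rot": [0.0, 0.0, -0.562], "grip": 1.0}]'

```text
time: 20.8
ee_pos: [0.486, -0.1376, 0.2002]
eef_rot: [0.993, -0.119, -0.001, 0.0]
ft_force: [0.8, 0.1, 0.4]
width: 0.0007
```

Request:
apply_moves --commands '[{"linear": [-0.1, -0.2, 0.0], "rot": [0.0, 0.0, 0.0], "grip": 1.0}, {"linear": [-0.2, -0.4, 0.0], "rot": [0.0, 0.0, 0.0], "grip": 1.0}, {"linear": [-0.307, -0.6, 0.0], "rot": [0.0, 0.0, 0.0], "grip": 1.0}, {"linear": [-0.307, -0.74, 0.0], "rot": [0.0, 0.0, 0.0], "grip": 1.0}, {"linear": [-0.307, -0.74, -0.1], "rot": [0.0, 0.0, 0.0], "grip": 1.0}, {"linear": [-0.307, -0.74, -0.25], "rot": [0.0, 0.0, 0.0], "grip": 1.0}, {"linear": [-0.307, -0.74, -0.4], "rot": [0.0, 0.0, 0.0], "grip": 1.0}, {"linear": [-0.307, -0.74, -0.44], "rot": [0.0, 0.0, 0.0], "grip": 1.0}, {"linear": [-0.307, -0.74, -0.44], "rot": [0.0, 0.0, 0.0], "grip": 1.0}]'

```text
time: 21.7
ee_pos: [0.3938, -0.3586, 0.0677]
eef_rot: [0.993, -0.117, -0.002, -0.001]
ft_force: [0.7, 0.1, 0.9]
width: 0.0008
```

```bash
python3 - <<'E'
from h import *
pose();t=r.camera("top");s=r.camera("scene")
f=t["frame"];save(t,"c1.png",(225,225,80,100),6)
for n,z in(("leaf_b_center",.037),("pad",.034),("press",0)):
  for c in(t,s): print(n,[(np.round(x["location"]),round(x["p"],2),at_z(c,x["location"],z).round(3)) for x in r.spot_point(n,c)[:2]])
E
```

```text
t 21.7 pos [ 0.3938 -0.3586  0.0677] jaw deg -103.4 toolz [-0.003  0.002 -1.   ] F [0.7 0.1 0.9] w 0.0008 j [ 0.73  0.3  -0.09  1.89  0.03  0.96 -1.18]
leaf_b_center [(array([268., 280.]), 0.77, array([0.528, 0.131, 0.037]))]
leaf_b_center [(array([377., 263.]), 0.57, array([0.532, 0.13 , 0.037]))]
pad [(array([270., 277.]), 0.92, array([0.534, 0.128, 0.034])), (array([268., 276.]), 0.63, array([0.537, 0.131, 0.034]))]
pad [(array([375., 267.]), 0.98, array([0.542, 0.132, 0.034])), (array([245., 160.]), 0.7, array([ 0.445, -0.387,  0.034]))]
press [(array([272., 277.]), 0.82, array([0.534, 0.127, 0.   ])), (array([494., 310.]), 0.26, array([ 0.448, -0.391,  0.   ]))]
press [(array([377., 276.]), 0.85, array([0.538, 0.137, 0.   ]))]
```

View pics/c1.png

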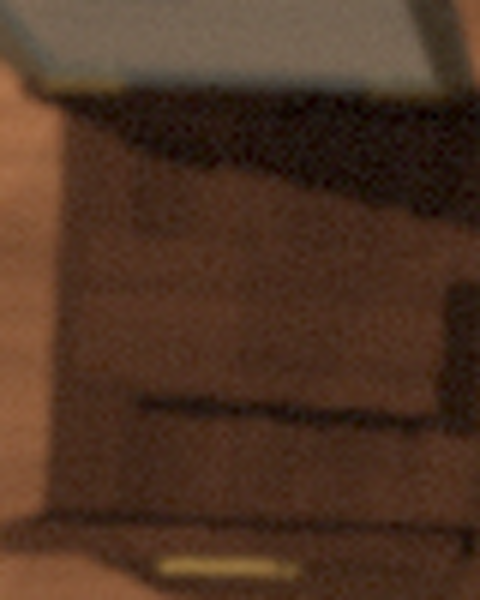

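Request:
apply_moves --commands '[{"linear": [0.0, 0.0, -0.03], "rot": [0.0, 0.0, 0.0], "grip": 1.0}, {"linear": [0.0, 0.0, -0.045], "rot": [0.0, 0.0, 0.0], "grip": 1.0}, {"linear": [0.0, 0.0, -0.06], "rot": [0.0, 0.0, 0.0], "grip": 1.0}, {"linear": [0.0, 0.0, -0.07], "rot": [0.0, 0.0, 0.0], "grip": 1.0}, {"linear": [0.0, 0.0, -0.08], "rot": [0.0, 0.0, 0.0], "grip": 1.0}, {"linear": [0.0, 0.0, -0.08], "rot": [0.0, 0.0, 0.0], "grip": 1.0}]'

```text
time: 22.7
ee_pos: [0.3945, -0.3598, 0.0447]
eef_rot: [0.993, -0.118, -0.0, -0.0]
ft_force: [0.4, -0.2, 0.6]
width: 0.0006
```

```bash
python3 - <<'E'
from h import *
t=r.camera("top");pose()
A,B=(t and at_z(t,(225+140/6,225+396/6),.037)),at_z(t,(225+430/6,225+414/6),.037)
print("leafB front edge",A,B,"left edge",at_z(t,(225+82/6,225+300/6),.037))
E
```

```text
t 22.8 pos [ 0.3945 -0.3597  0.0448] jaw deg -103.6 toolz [-0.  0. -1.] F [-0.1 -1.1  0. ] w 0.0009 j [ 0.73  0.34 -0.08  1.9   0.03  0.91 -1.18]
leafB front edge [0.50292235 0.17663554 0.037     ] [0.49397074 0.06569567 0.037     ] left edge [0.53996185 0.19886019 0.037     ]
```

Request:
apply_moves --commands '[{"linear": [0.0, 0.0, -0.008], "rot": [0.0, 0.0, 0.0], "grip": 1.0}, {"linear": [0.0, 0.0, -0.015], "rot": [0.0, 0.0, 0.0], "grip": 1.0}, {"linear": [0.0, 0.0, -0.015], "rot": [0.0, 0.0, 0.0], "grip": 1.0}]'

```text
time: 23.05
ee_pos: [0.3952, -0.3601, 0.0423]
eef_rot: [0.993, -0.118, 0.001, 0.0]
ft_force: [-5.2, 5.3, 22.1]
width: 0.0004
```

Request:
apply_moves --commands '[{"linear": [0.0, 0.0, 0.1], "rot": [0.0, 0.0, 0.0], "grip": 1.0}, {"linear": [0.0, 0.0, 0.25], "rot": [0.0, 0.0, 0.0], "grip": 1.0}, {"linear": [-0.03, 0.0, 0.4], "rot": [0.0, 0.0, 0.0], "grip": -1.0}, {"linear": [-0.03, 0.0, 0.4], "rot": [0.0, 0.0, 0.0], "grip": -1.0}, {"linear": [-0.03, 0.0, 0.4], "rot": [0.0, 0.0, 0.0], "grip": -1.0}]'

```text
time: 23.55
ee_pos: [0.3857, -0.3602, 0.1613]
eef_rot: [0.993, -0.118, 0.001, 0.001]
ft_force: [-0.4, -0.5, -1.5]
width: 0.0168
```

```bash
python3 - <<'E'
from h import *
pose();t=r.camera("top");s=r.camera("scene")
hsv=cv2.cvtColor(t["frame"],cv2.COLOR_RGB2HSV);m=cv2.inRange(hsv,(22,120,60),(38,255,255));m[:250]=0;m[360:]=0;m[:,:455]=0;m[:,540:]=0
ys,xs=np.where(m);print(xs.min(),xs.max(),ys.min(),ys.max())
pts=np.c_[xs,ys];top=pts[ys<=ys.min()+3];print(top.min(0),top.max(0))
y=np.radians(-13.7);pv=np.array([.4336,-.3693,.034]);X=np.array([np.cos(y),np.sin(y),0]);Y=np.array([-X[1],X[0],0]);Z=np.array([0,0,1.])
for th in(.45,.3,0):
  c,sn=np.cos(th),np.sin(th);Lx=c*X+sn*Z;Lz=-sn*X+c*Z
  print(th,[proj(t,pv+Lx*d/1e3+Y*w/1e3+Lz*.006).round() for d,w in((90,30),(90,-30),(20,-30),(20,30))])
for yy in (288,293,300,305): print(yy,xs[ys==yy].min(),xs[ys==yy].max())
E
```

```text
t 23.6 pos [ 0.3857 -0.3602  0.1613] jaw deg -103.6 toolz [ 0.001 -0.001 -1.   ] F [-0.4 -0.5 -1.5] w 0.0168 j [ 0.74  0.18 -0.08  1.82  0.02  1.14 -1.16]
476 516 281 321
[488 281] [503 284]
0.45 [array([490., 280.]), array([517., 286.]), array([507., 314.]), array([480., 308.])]
0.3 [array([488., 278.]), array([515., 283.]), array([506., 313.]), array([480., 307.])]
0 [array([485., 275.]), array([511., 281.]), array([506., 312.]), array([479., 306.])]
288 488 515
293 485 514
300 483 511
305 480 509
```

Request:
apply_moves --commands '[{"linear": [0.1, -0.02, -0.05], "rot": [-0.034, -0.139, 0.0], "grip": -1.0}, {"linear": [0.218, -0.046, -0.168], "rot": [-0.034, -0.139, 0.0], "grip": -1.0}, {"linear": [0.218, -0.046, -0.168], "rot": [-0.034, -0.139, 0.0], "grip": -1.0}, {"linear": [0.218, -0.046, -0.168], "rot": [-0.034, -0.139, 0.0], "grip": -1.0}, {"linear": [0.218, -0.046, -0.168], "rot": [-0.034, -0.139, 0.0], "grip": -1.0}, {"linear": [0.218, -0.046, -0.168], "rot": [-0.034, -0.139, 0.0], "grip": -1.0}, {"linear": [0.253, -0.054, -0.243], "rot": [-0.034, -0.139, 0.0], "grip": -1.0}, {"linear": [0.289, -0.063, -0.318], "rot": [-0.034, -0.139, 0.0], "grip": -1.0}, {"linear": [0.289, -0.063, -0.318], "rot": [-0.034, -0.139, 0.0], "grip": -1.0}, {"linear": [0.289, -0.063, -0.318], "rot": [-0.034, -0.139, 0.0], "grip": 1.0}, {"linear": [0.289, -0.063, -0.318], "rot": [-0.034, -0.139, 0.0], "grip": 1.0}, {"linear": [0.289, -0.063, -0.318], "rot": [-0.034, -0.139, 0.0], "grip": 1.0}, {"linear": [0.289, -0.063, -0.318], "rot": [-0.034, -0.139, 0.0], "grip": 1.0}, {"linear": [0.289, -0.063, -0.318], "rot": [-0.034, -0.139, 0.0], "grip": 1.0}, {"linear": [0.289, -0.063, -0.318], "rot": [-0.034, -0.139, 0.0], "grip": 1.0}]' --newtons 25

```text
time: 25.15
ee_pos: [0.4725, -0.3791, 0.0658]
eef_rot: [0.968, -0.115, 0.222, 0.027]
ft_force: [0.0, 0.1, 2.7]
width: 0.0594
```

Request:
apply_moves --commands '[{"linear": [-0.015, 0.003, 0.03], "rot": [0.0, 0.0, 0.0], "grip": 1.0}, {"linear": [-0.03, 0.007, 0.07], "rot": [0.0, 0.0, 0.0], "grip": 1.0}, {"linear": [-0.05, 0.01, 0.15], "rot": [0.0, 0.0, 0.0], "grip": 1.0}, {"linear": [-0.05, 0.01, 0.25], "rot": [0.0, 0.0, 0.0], "grip": 1.0}, {"linear": [-0.05, 0.01, 0.35], "rot": [0.017, 0.07, 0.0], "grip": 1.0}, {"linear": [-0.05, 0.01, 0.45], "rot": [0.034, 0.139, 0.0], "grip": 1.0}, {"linear": [-0.05, 0.01, 0.45], "rot": [0.034, 0.139, 0.0], "grip": 1.0}, {"linear": [-0.05, 0.01, 0.45], "rot": [0.034, 0.139, 0.0], "grip": 1.0}]'

```text
time: 25.95
ee_pos: [0.4593, -0.375, 0.2015]
eef_rot: [0.993, -0.117, -0.002, 0.0]
ft_force: [0.5, -0.1, -0.8]
width: 0.0596
```

```bash
python3 - <<'E'
from h import *
pose();t=r.camera("top");s=r.camera("scene")
for c,nm in((t,"t"),(s,"s")):
  hsv=cv2.cvtColor(c["frame"],cv2.COLOR_RGB2HSV);m=cv2.inRange(hsv,(22,120,50),(38,255,255))
  n,l,st,ce=cv2.connectedComponentsWithStats(m)
  print(nm,[ (st[k].tolist(),at_z(c,ce[k],.19).round(3)) for k in np.argsort(-st[1:,4])[:2]+1])
E
```

```text
t 25.9 pos [ 0.4593 -0.375   0.2015] jaw deg -103.4 toolz [-0.003  0.    -1.   ] F [ 0.5 -0.1 -0.8] w 0.0596 j [ 0.7   0.29 -0.11  1.6   0.04  1.26 -1.22]
t [([495, 334, 37, 32, 796], array([ 0.386, -0.36 ,  0.19 ])), ([252, 201, 1, 3, 3], array([0.681, 0.139, 0.19 ]))]
s [([224, 120, 14, 11, 59], array([ 0.489, -0.377,  0.19 ])), ([261, 107, 15, 10, 54], array([ 0.386, -0.338,  0.19 ]))]
```

Request:
apply_moves --commands '[{"linear": [0.0, 0.0, 0.03], "rot": [0.0, 0.0, 0.562], "grip": 1.0}, {"linear": [0.0, 0.05, 0.03], "rot": [0.0, 0.0, 0.562], "grip": 1.0}, {"linear": [0.0, 0.1, 0.03], "rot": [0.0, 0.0, 0.562], "grip": 1.0}, {"linear": [0.05, 0.15, 0.03], "rot": [0.0, 0.0, 0.562], "grip": 1.0}, {"linear": [0.1, 0.2, 0.03], "rot": [0.0, 0.0, 0.562], "grip": 1.0}, {"linear": [0.167, 0.3, 0.03], "rot": [0.0, 0.0, 0.562], "grip": 1.0}, {"linear": [0.167, 0.4, 0.03], "rot": [0.0, 0.0, 0.562], "grip": 1.0}, {"linear": [0.167, 0.5, 0.03], "rot": [0.0, 0.0, 0.562], "grip": 1.0}, {"linear": [0.167, 0.6, 0.03], "rot": [0.0, 0.0, 0.562], "grip": 1.0}, {"linear": [0.167, 0.7, 0.03], "rot": [0.0, 0.0, 0.562], "grip": 1.0}, {"linear": [0.167, 0.8, 0.03], "rot": [0.0, 0.0, 0.562], "grip": 1.0}, {"linear": [0.167, 0.9, 0.03], "rot": [0.0, 0.0, 0.562], "grip": 1.0}, {"linear": [0.167, 1.0, 0.03], "rot": [0.0, 0.0, 0.562], "grip": 1.0}, {"linear": [0.167, 1.0, 0.03], "rot": [0.0, 0.0, 0.562], "grip": 1.0}, {"linear": [0.167, 1.0, 0.03], "rot": [0.0, 0.0, 0.562], "grip": 1.0}]'

```text
time: 27.55
ee_pos: [0.5062, -0.0764, 0.2089]
eef_rot: [0.722, 0.692, -0.0, 0.001]
ft_force: [-0.2, -0.4, 0.0]
width: 0.0595
```

```bash
python3 - <<'E'
from h import *
pose()
E
```

```text
t 27.6 pos [ 0.5062 -0.0764  0.2089] jaw deg -2.4 toolz [ 0.001 -0.001 -1.   ] F [-0.2 -0.4  0. ] w 0.0595 j [ 0.53  0.14 -0.51  1.78  0.07  1.24 -0.04]
```

Request:
apply_moves --commands '[{"linear": [0.0, 0.15, 0.0], "rot": [-0.002, -0.05, 0.0], "grip": 1.0}, {"linear": [0.0, 0.3, 0.0], "rot": [-0.002, -0.05, 0.0], "grip": 1.0}, {"linear": [0.0, 0.45, 0.0], "rot": [-0.002, -0.05, 0.0], "grip": 1.0}, {"linear": [0.0, 0.6, 0.0], "rot": [-0.002, -0.05, 0.0], "grip": 1.0}, {"linear": [0.0, 0.75, 0.0], "rot": [-0.002, -0.05, 0.0], "grip": 1.0}, {"linear": [0.03, 0.795, 0.0], "rot": [-0.002, -0.05, 0.0], "grip": 1.0}, {"linear": [0.06, 0.795, -0.1], "rot": [-0.002, -0.05, 0.0], "grip": 1.0}, {"linear": [0.085, 0.795, -0.2], "rot": [-0.002, -0.05, 0.0], "grip": 1.0}, {"linear": [0.085, 0.795, -0.3], "rot": [-0.002, -0.05, 0.0], "grip": 1.0}, {"linear": [0.085, 0.795, -0.4], "rot": [-0.002, -0.05, 0.0], "grip": 1.0}, {"linear": [0.085, 0.795, -0.453], "rot": [-0.002, -0.05, 0.0], "grip": 1.0}, {"linear": [0.085, 0.795, -0.453], "rot": [-0.002, -0.05, 0.0], "grip": 1.0}, {"linear": [0.085, 0.795, -0.453], "rot": [-0.002, -0.05, 0.0], "grip": 1.0}]'

```text
time: 28.85
ee_pos: [0.5334, 0.1622, 0.0741]
eef_rot: [0.72, 0.69, 0.055, 0.057]
ft_force: [-0.0, -0.6, 0.4]
width: 0.0596
```

```bash
python3 - <<'E'
from h import *
pose()
E
```

```text
t 28.9 pos [0.5334 0.1622 0.0741] jaw deg -2.5 toolz [ 0.157 -0.006 -0.988] F [-0.  -0.6  0.4] w 0.0596 j [ 0.2   0.33 -0.7   1.92  0.38  0.86 -0.74]
```

Request:
apply_moves --commands '[{"linear": [-0.006, 0.0, -0.025], "rot": [0.0, 0.0, 0.0], "grip": 1.0}, {"linear": [-0.006, 0.0, -0.04], "rot": [0.0, 0.0, 0.0], "grip": 1.0}, {"linear": [-0.006, 0.0, -0.053], "rot": [0.0, 0.0, 0.0], "grip": 1.0}, {"linear": [-0.006, 0.0, -0.053], "rot": [0.0, 0.0, 0.0], "grip": 1.0}]'

```text
time: 29.25
ee_pos: [0.5315, 0.1629, 0.0586]
eef_rot: [0.72, 0.69, 0.055, 0.057]
ft_force: [-6.7, -2.6, 15.3]
width: 0.0597
```

Request:
apply_moves --commands '[{"linear": [0.0, 0.0, 0.006], "rot": [0.0, 0.0, 0.0], "grip": 1.0}, {"linear": [0.0, 0.0, 0.006], "rot": [0.0, 0.0, 0.0], "grip": -0.7}, {"linear": [0.0, 0.0, 0.006], "rot": [0.0, 0.0, 0.0], "grip": -0.7}, {"linear": [0.0, 0.0, 0.006], "rot": [0.0, 0.0, 0.0], "grip": -0.7}, {"linear": [0.0, 0.0, 0.006], "rot": [0.0, 0.0, 0.0], "grip": -0.7}, {"linear": [-0.01, 0.0, 0.06], "rot": [0.0, 0.0, 0.0], "grip": -0.7}, {"linear": [-0.03, 0.0, 0.2], "rot": [0.0, 0.0, 0.0], "grip": -0.7}, {"linear": [-0.05, 0.0, 0.35], "rot": [0.0, 0.0, 0.0], "grip": -0.7}, {"linear": [-0.05, 0.0, 0.5], "rot": [0.002, 0.05, 0.0], "grip": -1.0}, {"linear": [-0.05, 0.15, 0.5], "rot": [0.002, 0.05, 0.0], "grip": -1.0}, {"linear": [-0.1, 0.3, 0.5], "rot": [0.002, 0.05, 0.0], "grip": -1.0}, {"linear": [-0.25, 0.5, 0.5], "rot": [0.002, 0.05, 0.0], "grip": -1.0}, {"linear": [-0.25, 0.6, 0.5], "rot": [0.002, 0.05, 0.0], "grip": -1.0}, {"linear": [-0.25, 0.6, 0.5], "rot": [0.002, 0.05, 0.0], "grip": -1.0}]'

```text
time: 30.65
ee_pos: [0.4511, 0.3499, 0.2092]
eef_rot: [0.718, 0.696, 0.001, -0.002]
ft_force: [-0.3, -0.2, -0.4]
width: 0.0872
```

```bash
python3 - <<'E'
from h import *
pose();t=r.camera("top");s=r.camera("scene")
hsv=cv2.cvtColor(t["frame"],cv2.COLOR_RGB2HSV);m=cv2.inRange(hsv,(22,120,60),(38,255,255))
x0,y0,w,h=225,240,95,60
mm=np.zeros_like(m);mm[y0:y0+h,x0:x0+w]=m[y0:y0+h,x0:x0+w]
ys,xs=np.where(mm);print(len(xs))
P=np.array([at_z(t,p,.046)[:2] for p in zip(xs,ys)]).astype(np.float32)*1000
print(cv2.minAreaRect(P),P.mean(0))
for n in("leaf_c_center","leaf_b_center"):
  for c in(t,s): print(n,[(np.round(x["location"]),round(x["p"],2),at_z(c,x["location"],.043).round(3)) for x in r.spot_point(n,c)[:2]])
a=cv2.resize(t["frame"][220:330,200:320,::-1],(400,367),interpolation=cv2.INTER_CUBIC);b=cv2.resize(s["frame"][210:320,310:430,::-1],(400,367),interpolation=cv2.INTER_CUBIC)
cv2.imwrite("pics/c2.png",np.hstack([a,b]))
E
```

```text
t 30.6 pos [0.4511 0.3499 0.2092] jaw deg -1.8 toolz [-0.     0.004 -1.   ] F [-0.3 -0.2 -0.4] w 0.0872 j [-0.05  0.34 -0.84  1.62  0.26  1.3  -0.96]
903
((531.723876953125, 129.05909729003906), (141.9586181640625, 62.37388610839844), 85.12541961669922) [529.4531  134.85852]
leaf_c_center [(array([269., 279.]), 0.62, array([0.53 , 0.127, 0.043])), (array([178., 327.]), 0.22, array([0.425, 0.337, 0.043]))]
leaf_c_center [(array([379., 261.]), 0.82, array([0.527, 0.132, 0.043]))]
leaf_b_center []
leaf_b_center [(array([477., 281.]), 0.67, array([0.436, 0.35 , 0.043]))]
```

View pics/c2.png

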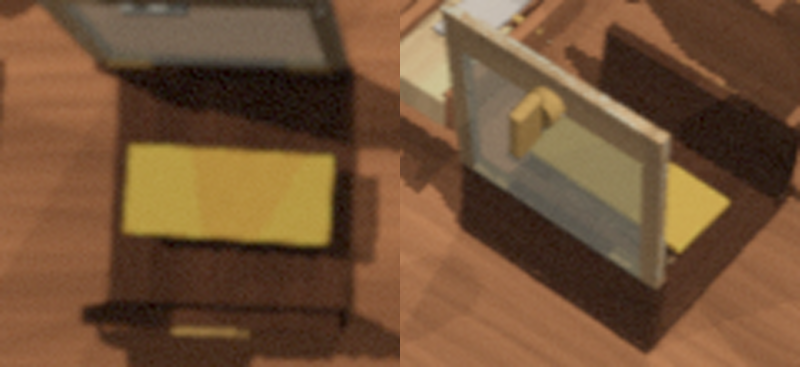

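The pile is good: leaf C is at (532,129), 85°, and aligned with B's edge at -4.6°. Next is the caul, gripping the rib by its ends.

Request:
apply_moves --commands '[{"linear": [-0.1, -0.033, 0.0], "rot": [0.0, 0.0, 0.169], "grip": -1.0}, {"linear": [-0.1, -0.033, 0.0], "rot": [0.0, 0.0, 0.169], "grip": -1.0}, {"linear": [-0.1, -0.033, 0.0], "rot": [0.0, 0.0, 0.169], "grip": -1.0}, {"linear": [-0.1, -0.033, -0.1], "rot": [0.0, 0.0, 0.169], "grip": -1.0}, {"linear": [-0.1, -0.033, -0.25], "rot": [0.0, 0.0, 0.169], "grip": -1.0}, {"linear": [-0.1, -0.033, -0.4], "rot": [0.0, 0.0, 0.169], "grip": -1.0}, {"linear": [-0.1, -0.033, -0.48], "rot": [0.0, 0.0, 0.169], "grip": -1.0}, {"linear": [-0.1, -0.033, -0.48], "rot": [0.0, 0.0, 0.169], "grip": -1.0}]'

```text
time: 31.75
ee_pos: [0.425, 0.3302, 0.0604]
eef_rot: [0.516, 0.857, -0.003, -0.001]
ft_force: [-0.1, 0.5, 0.0]
width: 0.0868
```

```bash
python3 - <<'E'
from h import *
pose()
E
```

```text
t 31.8 pos [0.425  0.3302 0.0604] jaw deg 27.9 toolz [-0.005 -0.003 -1.   ] F [-0.1  0.5  0. ] w 0.0868 j [-0.03  0.46 -0.85  1.84  0.4   1.03 -0.56]
```

Request:
apply_moves --commands '[{"linear": [-0.012, 0.033, 0.0], "rot": [0.0, 0.0, 0.004], "grip": -1.0}, {"linear": [-0.012, 0.033, 0.0], "rot": [0.0, 0.0, 0.004], "grip": -1.0}, {"linear": [-0.012, 0.033, -0.05], "rot": [0.0, 0.0, 0.004], "grip": -1.0}, {"linear": [-0.012, 0.033, -0.1], "rot": [0.0, 0.0, 0.004], "grip": -1.0}, {"linear": [-0.012, 0.033, -0.1], "rot": [0.0, 0.0, 0.004], "grip": -1.0}, {"linear": [-0.012, 0.033, -0.1], "rot": [0.0, 0.0, 0.004], "grip": -1.0}]'

```text
time: 32.35
ee_pos: [0.4222, 0.3425, 0.0329]
eef_rot: [0.51, 0.86, -0.0, -0.0]
ft_force: [-0.8, -0.4, 1.2]
width: 0.0871
```

Request:
apply_moves --commands '[{"linear": [0.0, 0.0, 0.0], "rot": [0.0, 0.0, 0.0], "grip": 1.0}, {"linear": [0.0, 0.0, 0.0], "rot": [0.0, 0.0, 0.0], "grip": 1.0}, {"linear": [0.0, 0.0, 0.0], "rot": [0.0, 0.0, 0.0], "grip": 1.0}, {"linear": [0.0, 0.0, 0.0], "rot": [0.0, 0.0, 0.0], "grip": 1.0}, {"linear": [0.0, 0.0, 0.0], "rot": [0.0, 0.0, 0.0], "grip": 1.0}, {"linear": [0.0, 0.0, 0.0], "rot": [0.0, 0.0, 0.0], "grip": 1.0}]' --newtons 40

```text
time: 32.95
ee_pos: [0.4226, 0.3429, 0.0337]
eef_rot: [0.51, 0.86, 0.0, 0.0]
ft_force: [-0.5, -1.6, 4.0]
width: 0.0689
```

Request:
apply_moves --commands '[{"linear": [0.0, 0.0, 0.1], "rot": [0.0, 0.0, 0.0], "grip": 1.0}, {"linear": [0.0, 0.0, 0.25], "rot": [0.0, 0.0, 0.0], "grip": 1.0}, {"linear": [0.0, 0.0, 0.4], "rot": [0.0, 0.0, 0.1], "grip": 1.0}, {"linear": [0.0, 0.0, 0.5], "rot": [0.0, 0.0, 0.322], "grip": 1.0}, {"linear": [0.05, -0.1, 0.5], "rot": [0.0, 0.0, 0.322], "grip": 1.0}, {"linear": [0.1, -0.2, 0.5], "rot": [0.0, 0.0, 0.322], "grip": 1.0}, {"linear": [0.15, -0.3, 0.5], "rot": [0.0, 0.0, 0.322], "grip": 1.0}, {"linear": [0.2, -0.4, 0.5], "rot": [0.0, 0.0, 0.322], "grip": 1.0}, {"linear": [0.25, -0.5, 0.5], "rot": [0.0, 0.0, 0.322], "grip": 1.0}, {"linear": [0.3, -0.6, 0.5], "rot": [0.0, 0.0, 0.322], "grip": 1.0}, {"linear": [0.366, -0.705, 0.5], "rot": [0.0, 0.0, 0.322], "grip": 1.0}, {"linear": [0.366, -0.705, 0.5], "rot": [0.0, 0.0, 0.322], "grip": 1.0}, {"linear": [0.366, -0.705, 0.35], "rot": [0.0, 0.0, 0.322], "grip": 1.0}, {"linear": [0.366, -0.705, 0.22], "rot": [0.0, 0.0, 0.322], "grip": 1.0}, {"linear": [0.366, -0.705, 0.22], "rot": [0.0, 0.0, 0.322], "grip": 1.0}, {"linear": [0.366, -0.705, 0.22], "rot": [0.0, 0.0, 0.322], "grip": 1.0}]'

```text
time: 34.55
ee_pos: [0.5319, 0.1318, 0.0999]
eef_rot: [0.028, 1.0, 0.0, -0.001]
ft_force: [0.7, 0.6, -1.9]
width: 0.0691
```

```bash
python3 - <<'E'
from h import *
pose()
E
```

```text
t 34.5 pos [0.5319 0.1318 0.0999] jaw deg 86.7 toolz [-0.001  0.001 -1.   ] F [ 0.7  0.6 -1.9] w 0.0691 j [ 0.49  0.47 -0.99  1.79  0.44  1.12  0.87]
```

Request:
apply_moves --commands '[{"linear": [0.0, 0.0, -0.03], "rot": [0.0, 0.0, 0.0], "grip": 1.0}, {"linear": [0.0, 0.0, -0.05], "rot": [0.0, 0.0, 0.0], "grip": 1.0}, {"linear": [0.0, 0.0, -0.062], "rot": [0.0, 0.0, 0.0], "grip": 1.0}, {"linear": [0.0, 0.0, -0.062], "rot": [0.0, 0.0, 0.0], "grip": 1.0}]'

```text
time: 34.95
ee_pos: [0.5322, 0.1312, 0.0807]
eef_rot: [0.029, 1.0, -0.0, -0.0]
ft_force: [0.2, -0.1, -3.0]
width: 0.0691
```

Request:
apply_moves --commands '[{"linear": [0.0, 0.0, -0.005], "rot": [0.0, 0.0, 0.0], "grip": 1.0}, {"linear": [0.0, 0.0, -0.005], "rot": [0.0, 0.0, 0.0], "grip": 1.0}, {"linear": [0.0, 0.0, -0.005], "rot": [0.0, 0.0, 0.0], "grip": -1.0}, {"linear": [0.0, 0.0, -0.005], "rot": [0.0, 0.0, 0.0], "grip": -1.0}, {"linear": [0.0, 0.0, -0.005], "rot": [0.0, 0.0, 0.0], "grip": -1.0}, {"linear": [0.0, 0.0, -0.005], "rot": [0.0, 0.0, 0.0], "grip": -1.0}, {"linear": [0.0, 0.0, 0.05], "rot": [0.0, 0.0, 0.0], "grip": -1.0}, {"linear": [0.0, 0.0, 0.2], "rot": [0.0, 0.0, 0.0], "grip": -1.0}, {"linear": [0.0, 0.0, 0.35], "rot": [0.0, 0.0, 0.0], "grip": 1.0}, {"linear": [0.0, 0.0, 0.5], "rot": [0.0, 0.0, 0.0], "grip": 1.0}, {"linear": [0.0, 0.15, 0.65], "rot": [0.0, 0.0, 0.0], "grip": 1.0}, {"linear": [0.0, 0.3, 0.8], "rot": [0.0, 0.0, 0.0], "grip": 1.0}, {"linear": [0.0, 0.45, 0.8], "rot": [0.0, 0.0, 0.0], "grip": 1.0}, {"linear": [0.0, 0.6, 0.8], "rot": [0.0, 0.0, 0.0], "grip": 1.0}, {"linear": [0.0, 0.6, 0.8], "rot": [0.0, 0.0, 0.0], "grip": 1.0}]'

```text
time: 36.45
ee_pos: [0.5293, 0.3178, 0.3229]
eef_rot: [0.025, 1.0, 0.002, -0.0]
ft_force: [-0.4, 0.7, -0.2]
width: 0.0391
```

```bash
python3 - <<'E'
from h import *
pose();t=r.camera("top");s=r.camera("scene")
hsv=cv2.cvtColor(t["frame"],cv2.COLOR_RGB2HSV)
def rect(m,z):
  mm=np.zeros_like(m);mm[235:310,225:315]=m[235:310,225:315];ys,xs=np.where(mm)
  P=np.array([at_z(t,p,z)[:2] for p in zip(xs,ys)]).astype(np.float32)*1000;print(len(xs),cv2.minAreaRect(P),P.mean(0))
rect(cv2.inRange(hsv,(0,170,90),(5,255,255))|cv2.inRange(hsv,(172,170,60),(180,255,255)),.056)
rect(cv2.inRange(hsv,(22,120,60),(38,255,255)),.046)
for n,z in(("sander_center",.019),("caul_center",.058)):
  for c in(t,s): print(n,[(np.round(x["location"]),round(x["p"],2),at_z(c,x["location"],z).round(3)) for x in r.spot_point(n,c)[:2]])
E
```

```text
t 36.5 pos [0.5293 0.3178 0.3229] jaw deg 87.2 toolz [ 0.     0.004 -1.   ] F [-0.4  0.7 -0.2] w 0.0391 j [ 0.13  0.47 -1.07  1.31  0.41  1.59  0.64]
1025 ((527.7276000976562, 128.0712127685547), (125.78755950927734, 54.082496643066406), 86.32315826416016) [527.2941  127.60428]
4 ((554.00390625, 59.87344741821289), (2.2963640689849854, 2.274352550506592), 88.81204986572266) [554.0038   59.87333]
sander_center [(array([162., 253.]), 0.6, array([0.596, 0.385, 0.019]))]
sander_center [(array([455., 341.]), 0.62, array([0.597, 0.382, 0.019]))]
caul_center [(array([265., 281.]), 0.59, array([0.524, 0.134, 0.058]))]
caul_center [(array([381., 256.]), 0.71, array([0.523, 0.133, 0.058])), (array([377., 273.]), 0.45, array([0.573, 0.154, 0.058]))]
```

Request:
apply_moves --commands '[{"linear": [0.15, 0.0, 0.03], "rot": [0.0, 0.0, 0.0], "grip": 1.0}, {"linear": [0.3, 0.0, 0.03], "rot": [0.0, 0.0, 0.0], "grip": 1.0}, {"linear": [0.45, 0.0, 0.03], "rot": [0.0, 0.0, 0.0], "grip": 1.0}, {"linear": [0.57, 0.0, 0.03], "rot": [0.0, 0.0, 0.0], "grip": 1.0}, {"linear": [0.57, 0.0, 0.03], "rot": [0.0, 0.0, 0.0], "grip": 1.0}, {"linear": [0.57, -0.15, 0.03], "rot": [0.0, 0.0, 0.0], "grip": 1.0}, {"linear": [0.57, -0.3, 0.03], "rot": [0.0, 0.0, 0.0], "grip": 1.0}, {"linear": [0.57, -0.43, 0.03], "rot": [0.0, 0.0, 0.0], "grip": 1.0}, {"linear": [0.57, -0.43, 0.03], "rot": [0.0, 0.0, 0.0], "grip": 1.0}, {"linear": [0.57, -0.43, 0.03], "rot": [0.0, 0.0, 0.0], "grip": 1.0}]'

```text
time: 37.75
ee_pos: [0.7034, 0.1792, 0.3305]
eef_rot: [0.031, 1.0, -0.0, 0.0]
ft_force: [0.5, 0.7, -0.1]
width: 0.0006
```

```bash
python3 - <<'E'
from h import *
pose()
E
```

```text
t 37.8 pos [0.7034 0.1792 0.3305] jaw deg 86.5 toolz [ 0.001 -0.001 -1.   ] F [ 0.5  0.7 -0.1] w 0.0006 j [ 0.15  0.7  -0.95  0.93  0.56  1.73  0.94]
```

Request:
apply_moves --commands '[{"linear": [0.0, 0.015, -0.15], "rot": [0.0, 0.0, 0.0], "grip": 1.0}, {"linear": [0.0, 0.015, -0.275], "rot": [0.0, 0.0, 0.0], "grip": 1.0}, {"linear": [0.0, 0.015, -0.275], "rot": [0.0, 0.0, 0.0], "grip": 1.0}, {"linear": [-0.08, 0.015, -0.275], "rot": [0.0, 0.0, 0.0], "grip": 1.0}, {"linear": [-0.13, 0.015, -0.275], "rot": [0.0, 0.0, 0.0], "grip": 1.0}, {"linear": [-0.17, 0.017, -0.275], "rot": [0.0, 0.0, 0.0], "grip": 1.0}, {"linear": [-0.21, 0.018, -0.275], "rot": [0.0, 0.0, 0.0], "grip": 1.0}, {"linear": [-0.25, 0.02, -0.275], "rot": [0.0, 0.0, 0.0], "grip": 1.0}, {"linear": [-0.28, 0.02, -0.275], "rot": [0.0, 0.0, 0.0], "grip": 1.0}, {"linear": [-0.311, 0.022, -0.275], "rot": [0.0, 0.0, 0.0], "grip": 1.0}, {"linear": [-0.311, 0.022, -0.275], "rot": [0.0, 0.0, 0.0], "grip": 1.0}]'

```text
time: 38.85
ee_pos: [0.6091, 0.1895, 0.2484]
eef_rot: [0.028, 1.0, -0.0, 0.0]
ft_force: [0.5, -0.4, -0.3]
width: 0.0003
```

```bash
python3 - <<'E'
from h import *
pose();s=r.camera("scene");t=r.camera("top")
b=cv2.resize(s["frame"][170:330,300:460,::-1],(480,480),interpolation=cv2.INTER_CUBIC);a=cv2.resize(t["frame"][180:330,200:300,::-1],(320,480),interpolation=cv2.INTER_CUBIC)
cv2.imwrite("pics/l1.png",np.hstack([a,b]))
E
```

```text
t 38.9 pos [0.6091 0.1895 0.2484] jaw deg 86.8 toolz [ 0.001 -0.    -1.   ] F [ 0.5 -0.4 -0.3] w 0.0003 j [ 0.33  0.55 -1.03  1.37  0.47  1.48  0.84]
```

View pics/l1.png

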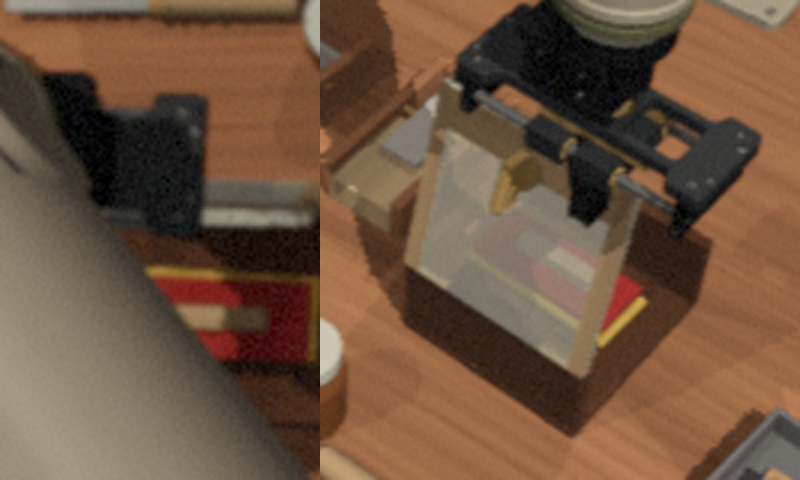

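Request:
apply_moves --commands '[{"linear": [-0.05, 0.0, -0.01], "rot": [0.0, 0.0, 0.0], "grip": 1.0}, {"linear": [-0.1, 0.003, -0.025], "rot": [0.0, 0.0, 0.0], "grip": 1.0}, {"linear": [-0.145, 0.005, -0.04], "rot": [0.0, 0.0, 0.0], "grip": 1.0}, {"linear": [-0.19, 0.007, -0.062], "rot": [0.0, 0.0, 0.0], "grip": 1.0}, {"linear": [-0.232, 0.01, -0.089], "rot": [0.0, 0.0, 0.0], "grip": 1.0}, {"linear": [-0.271, 0.01, -0.12], "rot": [0.0, 0.0, 0.0], "grip": 1.0}, {"linear": [-0.307, 0.012, -0.155], "rot": [0.0, 0.0, 0.0], "grip": 1.0}, {"linear": [-0.34, 0.013, -0.192], "rot": [0.0, 0.0, 0.0], "grip": 1.0}, {"linear": [-0.368, 0.015, -0.233], "rot": [0.0, 0.0, 0.0], "grip": 1.0}, {"linear": [-0.39, 0.016, -0.27], "rot": [0.0, 0.0, 0.0], "grip": 1.0}, {"linear": [-0.407, 0.017, -0.308], "rot": [0.0, 0.0, 0.0], "grip": 1.0}, {"linear": [-0.42, 0.017, -0.347], "rot": [0.0, 0.0, 0.0], "grip": 1.0}, {"linear": [-0.43, 0.017, -0.385], "rot": [0.0, 0.0, 0.0], "grip": 1.0}, {"linear": [-0.438, 0.017, -0.42], "rot": [0.0, 0.0, 0.0], "grip": 1.0}, {"linear": [-0.442, 0.017, -0.45], "rot": [0.0, 0.0, 0.0], "grip": 1.0}, {"linear": [-0.442, 0.017, -0.45], "rot": [0.0, 0.0, 0.0], "grip": 1.0}]'

```text
time: 40.55
ee_pos: [0.4766, 0.1937, 0.1109]
eef_rot: [0.029, 1.0, -0.0, -0.001]
ft_force: [-0.1, -0.4, -0.3]
width: 0.0009
```

Request:
apply_moves --commands '[{"linear": [0.0, 0.0, -0.01], "rot": [0.0, 0.0, 0.0], "grip": 1.0}, {"linear": [0.0, 0.0, -0.017], "rot": [0.0, 0.0, 0.0], "grip": 1.0}, {"linear": [0.0, 0.0, -0.02], "rot": [0.0, 0.0, 0.0], "grip": 1.0}, {"linear": [0.0, 0.0, -0.02], "rot": [0.0, 0.0, 0.0], "grip": 1.0}]'

```text
time: 40.95
ee_pos: [0.4776, 0.1942, 0.1073]
eef_rot: [0.029, 1.0, -0.0, 0.0]
ft_force: [-3.9, -2.1, 11.7]
width: 0.0004
```

Request:
apply_moves --commands '[{"linear": [0.0, 0.0, 0.15], "rot": [0.0, 0.0, 0.0], "grip": 1.0}, {"linear": [0.0, 0.1, 0.3], "rot": [0.0, 0.0, 0.0], "grip": -0.3}, {"linear": [0.0, 0.25, 0.3], "rot": [0.0, 0.0, 0.0], "grip": -0.3}, {"linear": [0.0, 0.4, 0.3], "rot": [0.0, 0.0, 0.0], "grip": -0.3}, {"linear": [0.0, 0.55, 0.3], "rot": [0.0, 0.0, 0.0], "grip": -0.3}, {"linear": [0.0, 0.6, 0.3], "rot": [0.0, 0.0, 0.0], "grip": -0.3}, {"linear": [0.0, 0.6, 0.3], "rot": [0.0, 0.0, 0.0], "grip": -0.3}]'

```text
time: 41.65
ee_pos: [0.4759, 0.377, 0.1963]
eef_rot: [0.027, 1.0, 0.001, -0.001]
ft_force: [0.7, 0.2, 0.3]
width: 0.0404
```

```bash
python3 - <<'E'
from h import *
pose();t=r.camera("top");s=r.camera("scene")
hsv=cv2.cvtColor(t["frame"],cv2.COLOR_RGB2HSV);m=cv2.inRange(hsv,(16,120,110),(34,255,255))
mm=np.zeros_like(m);mm[270:330,235:300]=m[270:330,235:300]
n,l,st,ce=cv2.connectedComponentsWithStats(mm)
for k in range(1,n):
  if st[k,4]<15: continue
  ys,xs=np.where(l==k);P=np.array([at_z(t,p,.125)[:2] for p in zip(xs,ys)]).astype(np.float32)*1000
  print(st[k],cv2.minAreaRect(P),P.mean(0))
for c in(t,s): print([(np.round(x["location"]),round(x["p"],2),at_z(c,x["location"],.114).round(3)) for x in r.spot_point("wing_grip",c)[:2]])
a=cv2.resize(t["frame"][215:335,200:320,::-1],(400,400),interpolation=cv2.INTER_CUBIC);b=cv2.resize(s["frame"][200:320,310:430,::-1],(400,400),interpolation=cv2.INTER_CUBIC)
cv2.imwrite("pics/w1.png",np.hstack([a,b]))
E
```

```text
t 41.6 pos [0.4759 0.377  0.1963] jaw deg 86.9 toolz [-0.001  0.002 -1.   ] F [0.7 0.2 0.3] w 0.0404 j [ 0.04  0.54 -1.07  1.53  0.48  1.36  0.45]
[255 296  10  24 124] ((469.2033996582031, 135.91989135742188), (18.878149032592773, 47.6810188293457), 88.99527740478516) [466.53442 136.42528]
[(array([258., 308.]), 0.57, array([0.467, 0.141, 0.114])), (array([316., 192.]), 0.44, array([0.713, 0.014, 0.114]))]
[(array([225., 286.]), 0.61, array([ 0.845, -0.065,  0.114])), (array([396., 233.]), 0.44, array([0.484, 0.144, 0.114]))]
```

View pics/w1.png

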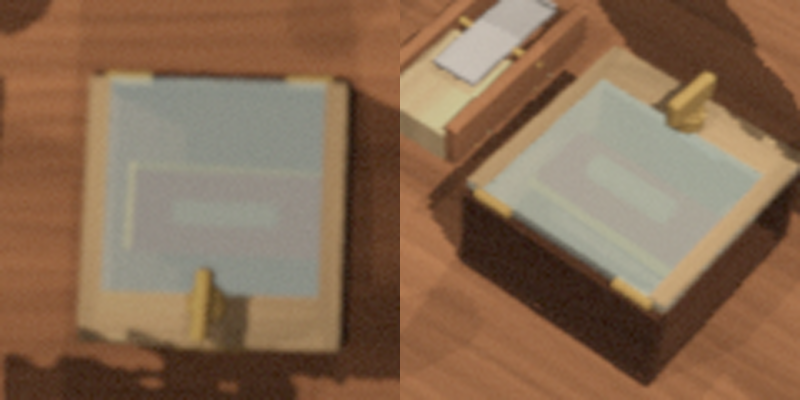

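Request:
apply_moves --commands '[{"linear": [-0.025, -0.15, 0.0], "rot": [0.0, 0.0, 0.0], "grip": -0.3}, {"linear": [-0.025, -0.3, 0.0], "rot": [0.0, 0.0, 0.0], "grip": -0.3}, {"linear": [-0.025, -0.45, 0.0], "rot": [0.0, 0.0, 0.0], "grip": -0.3}, {"linear": [-0.025, -0.6, 0.0], "rot": [0.0, 0.0, 0.0], "grip": -0.3}, {"linear": [-0.025, -0.793, 0.0], "rot": [0.0, 0.0, 0.0], "grip": -0.3}, {"linear": [-0.025, -0.793, 0.0], "rot": [0.0, 0.0, 0.0], "grip": -0.3}, {"linear": [-0.025, -0.793, -0.08], "rot": [0.0, 0.0, 0.0], "grip": -0.3}, {"linear": [-0.025, -0.793, -0.15], "rot": [0.0, 0.0, 0.0], "grip": -0.3}, {"linear": [-0.025, -0.793, -0.15], "rot": [0.0, 0.0, 0.0], "grip": -0.3}, {"linear": [-0.025, -0.793, -0.15], "rot": [0.0, 0.0, 0.0], "grip": -0.3}]'

```text
time: 42.85
ee_pos: [0.4698, 0.1358, 0.1517]
eef_rot: [0.029, 1.0, -0.0, -0.0]
ft_force: [0.3, 0.4, 0.9]
width: 0.0566
```

```bash
python3 - <<'E'
from h import *
pose()
E
```

```text
t 42.9 pos [0.4698 0.1358 0.1517] jaw deg 86.7 toolz [-0. -0. -1.] F [0.3 0.4 0.9] w 0.0566 j [ 0.68  0.3  -1.17  1.88  0.3   1.16  0.91]
```

Request:
apply_moves --commands '[{"linear": [0.0, 0.0, -0.07], "rot": [0.0, 0.0, 0.0], "grip": -0.3}, {"linear": [0.0, 0.0, -0.118], "rot": [0.0, 0.0, 0.0], "grip": -0.3}, {"linear": [0.0, 0.0, -0.118], "rot": [0.0, 0.0, 0.0], "grip": -0.3}, {"linear": [0.0, 0.0, -0.118], "rot": [0.0, 0.0, 0.0], "grip": 1.0}, {"linear": [0.0, 0.0, -0.118], "rot": [0.0, 0.0, 0.0], "grip": 1.0}, {"linear": [0.0, 0.0, -0.118], "rot": [0.0, 0.0, 0.0], "grip": 1.0}, {"linear": [0.0, 0.0, -0.118], "rot": [0.0, 0.0, 0.0], "grip": 1.0}, {"linear": [0.0, 0.0, -0.118], "rot": [0.0, 0.0, 0.0], "grip": 1.0}, {"linear": [0.0, 0.0, -0.118], "rot": [0.0, 0.0, 0.0], "grip": 1.0}]' --newtons 25

```text
time: 43.75
ee_pos: [0.4702, 0.1384, 0.1165]
eef_rot: [0.028, 1.0, 0.002, 0.001]
ft_force: [2.0, 9.9, -1.1]
width: 0.0239
```

Request:
apply_moves --commands '[{"linear": [0.0, 0.0, 0.0], "rot": [0.0, 0.0, 0.0], "grip": 1.0}, {"linear": [0.0, 0.0, 0.0], "rot": [0.0, 0.0, 0.0], "grip": 1.0}, {"linear": [0.0, 0.0, 0.0], "rot": [0.0, 0.0, 0.0], "grip": 1.0}]'

```text
time: 44.05
ee_pos: [0.4702, 0.1384, 0.1165]
eef_rot: [0.028, 1.0, 0.002, 0.001]
ft_force: [1.6, 8.6, -2.6]
width: 0.0235
```

Request:
apply_moves --commands '[{"linear": [0.0, 0.0, 0.0], "rot": [0.0, 0.0, 0.0], "grip": 0.2}, {"linear": [0.0, 0.0, 0.0], "rot": [0.0, 0.0, 0.0], "grip": 0.2}, {"linear": [0.0, 0.02, 0.0], "rot": [0.0, 0.0, 0.0], "grip": 0.2}, {"linear": [0.0, 0.028, 0.0], "rot": [0.0, 0.0, 0.0], "grip": 0.2}, {"linear": [0.0, 0.028, 0.0], "rot": [0.0, 0.0, 0.0], "grip": 1.0}, {"linear": [0.0, 0.028, 0.0], "rot": [0.0, 0.0, 0.0], "grip": 1.0}, {"linear": [0.0, 0.028, 0.0], "rot": [0.0, 0.0, 0.0], "grip": 1.0}, {"linear": [0.0, 0.028, 0.0], "rot": [0.0, 0.0, 0.0], "grip": 1.0}, {"linear": [0.0, 0.028, 0.0], "rot": [0.0, 0.0, 0.0], "grip": 1.0}]'

```text
time: 44.95
ee_pos: [0.4698, 0.1395, 0.1154]
eef_rot: [0.031, 1.0, -0.004, -0.001]
ft_force: [-3.1, -18.8, 8.4]
width: 0.0241
```

Request:
apply_moves --commands '[{"linear": [0.0, 0.0, 0.0], "rot": [0.0, 0.0, 0.0], "grip": 0.1}, {"linear": [0.0, -0.019, 0.0], "rot": [0.0, 0.0, 0.0], "grip": 0.1}, {"linear": [0.0, -0.019, 0.022], "rot": [0.0, 0.0, 0.0], "grip": 0.1}, {"linear": [0.0, -0.019, 0.022], "rot": [0.0, 0.0, 0.0], "grip": 0.1}, {"linear": [0.0, -0.019, 0.022], "rot": [0.0, 0.0, 0.0], "grip": 1.0}, {"linear": [0.0, -0.019, 0.022], "rot": [0.0, 0.0, 0.0], "grip": 1.0}, {"linear": [0.0, -0.019, 0.022], "rot": [0.0, 0.0, 0.0], "grip": 1.0}, {"linear": [0.0, -0.019, 0.022], "rot": [0.0, 0.0, 0.0], "grip": 1.0}, {"linear": [0.0, -0.019, 0.022], "rot": [0.0, 0.0, 0.0], "grip": 1.0}, {"linear": [0.0, -0.019, 0.022], "rot": [0.0, 0.0, 0.0], "grip": 1.0}]'

```text
time: 45.95
ee_pos: [0.4698, 0.1388, 0.1224]
eef_rot: [0.029, 1.0, 0.0, -0.0]
ft_force: [0.8, -0.2, -1.5]
width: 0.0099
```

Width is 9.9 mm with no side force, so the blade is gripped and centred. I'll turn it clockwise.

Request:
apply_moves --commands '[{"linear": [0.0, 0.0, 0.0], "rot": [0.0, 0.0, -0.04], "grip": 1.0}, {"linear": [0.0, 0.0, 0.0], "rot": [0.0, 0.0, -0.08], "grip": 1.0}, {"linear": [0.0, 0.0, 0.0], "rot": [0.0, 0.0, -0.12], "grip": 1.0}, {"linear": [0.0, 0.0, 0.0], "rot": [0.0, 0.0, -0.16], "grip": 1.0}, {"linear": [0.0, 0.0, 0.0], "rot": [0.0, 0.0, -0.2], "grip": 1.0}, {"linear": [0.0, 0.0, 0.0], "rot": [0.0, 0.0, -0.24], "grip": 1.0}, {"linear": [0.0, 0.0, 0.0], "rot": [0.0, 0.0, -0.28], "grip": 1.0}, {"linear": [0.0, 0.0, 0.0], "rot": [0.0, 0.0, -0.32], "grip": 1.0}, {"linear": [0.0, 0.0, 0.0], "rot": [0.0, 0.0, -0.36], "grip": 1.0}, {"linear": [0.0, 0.0, 0.0], "rot": [0.0, 0.0, -0.4], "grip": 1.0}, {"linear": [0.0, 0.0, 0.0], "rot": [0.0, 0.0, -0.43], "grip": 1.0}, {"linear": [0.0, 0.0, 0.0], "rot": [0.0, 0.0, -0.45], "grip": 1.0}, {"linear": [0.0, 0.0, 0.0], "rot": [0.0, 0.0, -0.45], "grip": 1.0}]' --newtons 35

```text
time: 47.25
ee_pos: [0.4716, 0.1405, 0.1231]
eef_rot: [0.672, 0.741, 0.003, 0.001]
ft_force: [8.9, 5.7, -7.0]
width: 0.0101
```

```bash
python3 - <<'E'
from h import *
s=pose();print(np.round(s["torque"],2))
E
```

```text
t 47.2 pos [0.4716 0.1405 0.1231] jaw deg 5.6 toolz [ 0.004  0.003 -1.   ] F [ 8.9  5.7 -7. ] w 0.0101 j [ 0.43  0.25 -0.9   1.91  0.22  1.08 -0.45]
[ 1.44 -2.01 -0.06]
```

Request:
apply_moves --commands '[{"linear": [0.0, 0.0, 0.0], "rot": [0.0, 0.0, 0.0], "grip": -0.2}, {"linear": [0.0, 0.0, 0.0], "rot": [0.0, 0.0, 0.0], "grip": -0.2}, {"linear": [0.0, 0.0, 0.0], "rot": [0.0, 0.0, 0.0], "grip": -0.2}, {"linear": [0.0, 0.0, 0.0], "rot": [0.0, 0.0, 0.0], "grip": -0.2}, {"linear": [0.0, 0.0, 0.1], "rot": [0.0, 0.0, 0.0], "grip": -0.2}, {"linear": [0.0, 0.0, 0.25], "rot": [0.0, 0.0, 0.0], "grip": -0.2}, {"linear": [0.0, 0.0, 0.4], "rot": [0.0, 0.0, 0.0], "grip": -0.2}, {"linear": [0.0, -0.2, 0.5], "rot": [0.0, 0.0, 0.0], "grip": -0.2}, {"linear": [0.0, -0.4, 0.5], "rot": [0.0, 0.0, 0.0], "grip": -0.2}, {"linear": [0.0, -0.6, 0.5], "rot": [0.0, 0.0, 0.0], "grip": -0.2}, {"linear": [0.0, -0.8, 0.5], "rot": [0.0, 0.0, 0.0], "grip": -0.2}, {"linear": [0.0, -0.9, 0.5], "rot": [0.0, 0.0, 0.0], "grip": -0.2}, {"linear": [0.0, -0.9, 0.5], "rot": [0.0, 0.0, 0.0], "grip": -0.2}, {"linear": [0.0, -0.9, 0.5], "rot": [0.0, 0.0, 0.0], "grip": -0.2}]'

```text
time: 48.65
ee_pos: [0.469, -0.1357, 0.272]
eef_rot: [0.674, 0.739, -0.0, -0.0]
ft_force: [-0.4, 0.8, -0.7]
width: 0.0522
```

```bash
python3 - <<'E'
from h import *
pose();t=r.camera("top");s=r.camera("scene")
hsv=cv2.cvtColor(t["frame"],cv2.COLOR_RGB2HSV);m=cv2.inRange(hsv,(16,120,110),(34,255,255))
mm=np.zeros_like(m);mm[285:330,235:300]=m[285:330,235:300]
n,l,st,ce=cv2.connectedComponentsWithStats(mm)
for k in range(1,n):
  if st[k,4]<15: continue
  ys,xs=np.where(l==k);P=np.array([at_z(t,p,.125)[:2] for p in zip(xs,ys)]).astype(np.float32)*1000
  print(st[k],cv2.minAreaRect(P))
for n,z in(("sander_center",.019),("caul_center",.058),("wing_grip",.114)):
  for c in(t,s): print(n,[(np.round(x["location"]),round(x["p"],2),at_z(c,x["location"],z).round(3)) for x in r.spot_point(n,c)[:2]])
for n in("jar","mug","mallet","chisel","gauge"): print(n,[at_z(t,x["location"],0).round(3) for x in r.spot_point(n,t)[:1]])
# lid outline: pale border corners via scene difference w/ w1 state not stored; print lid bbox
print([r.search_frame("lid",c)[:1] for c in(t,s)])
E
```

```text
t 48.6 pos [ 0.469  -0.1357  0.272 ] jaw deg 5.3 toolz [-0.001 -0.    -1.   ] F [-0.4  0.8 -0.7] w 0.0522 j [ 0.83  0.05 -0.66  1.73  0.03  1.37  0.26]
[249 301  22  10 124] ((473.7473449707031, 136.51377868652344), (16.66948890686035, 44.77050018310547), 12.84315013885498)
sander_center [(array([155., 264.]), 0.56, array([0.571, 0.402, 0.019]))]
sander_center [(array([470., 339.]), 0.64, array([0.572, 0.405, 0.019]))]
caul_center [(array([159., 255.]), 0.7, array([0.588, 0.376, 0.058]))]
caul_center []
wing_grip [(array([260., 304.]), 0.63, array([0.476, 0.137, 0.114]))]
wing_grip [(array([399., 228.]), 0.47, array([0.467, 0.141, 0.114])), (array([336., 350.]), 0.39, array([0.822, 0.218, 0.114]))]
jar [array([0.729, 0.026, 0.   ])]
mug [array([0.731, 0.363, 0.   ])]
mallet [array([ 0.677, -0.4  ,  0.   ])]
chisel [array([0.763, 0.186, 0.   ])]
gauge [array([ 0.785, -0.147,  0.   ])]
[[{'bbox': [223.8, 236.3, 80.0, 87.4], 'p': 0.67}], [{'bbox': [335.7, 212.9, 93.5, 79.9], 'p': 0.73}]]
```

The sander was knocked within the tray to (572,403). It still lies flat inside, and both cameras agree. I'll check the wing angle more exactly before handing in.

```bash
python3 - <<'E'
from h import *
import itertools
for nm,box in(("top",(285,330,235,300)),("scene",(205,255,370,430))):
  c=r.camera(nm);hsv=cv2.cvtColor(c["frame"],cv2.COLOR_RGB2HSV);m=cv2.inRange(hsv,(14,110,70),(34,255,255))
  a,b,d,e=box;mm=np.zeros_like(m);mm[a:b,d:e]=m[a:b,d:e]
  n,l,st,ce=cv2.connectedComponentsWithStats(mm);k=1+np.argmax(st[1:,4]);mm=np.uint8(l==k)
  res=[]
  for w in np.arange(.9,1.65,.05):
    ang=np.radians(177.7)-w;u=np.array([np.cos(ang),np.sin(ang)]);v=np.array([-u[1],u[0]]);best=(0,)
    for dx,dy in itertools.product(range(-8,9,2),range(-8,9,2)):
      o=np.array([.470+dx/1e3,.1385+dy/1e3])
      pts=np.array([proj(c,[*(o+u*i*.023+v*j*.005),z]) for i in(-1,1) for j in(-1,1) for z in(.101,.125)])
      q=np.zeros_like(mm);cv2.fillConvexPoly(q,cv2.convexHull(np.round(pts*16).astype(np.int32)),1,shift=4)
      iou=(q&mm).sum()/(q|mm).sum();best=max(best,(iou,dx,dy))
    res.append((round(w,2),round(best[0],2),best[1:]))
  print(nm,st[k],sorted(res,key=lambda x:-x[1])[:5])
E
```

```text
top [235 294  65  28 764] [(np.float64(1.55), np.float64(0.21), (0, -4)), (np.float64(1.5), np.float64(0.2), (0, -4)), (np.float64(1.6), np.float64(0.2), (-4, -8)), (np.float64(1.45), np.float64(0.19), (-2, -4)), (np.float64(0.9), np.float64(0.18), (-8, 4))]
scene [383 221  30  19 263] [(np.float64(1.4), np.float64(0.77), (4, -2)), (np.float64(1.5), np.float64(0.77), (4, 0)), (np.float64(1.35), np.float64(0.76), (4, 0)), (np.float64(1.45), np.float64(0.76), (4, 0)), (np.float64(1.3), np.float64(0.75), (4, -2))]
```

```bash
python3 -c "
from bench import r
print(r.close_job())"
```

```text
the job is handed in; nothing more can be done
None
```

The job is handed in, and as far as my last checks show, every step was met; the job itself reports no verdict. It took about 49 s of the 210 s allowed.

I put the sanding block in the tray, then tipped up and stacked leaves B and C on the pad (leaf A was absent). The caul went on the pile, then I shut the lid and turned the wing knob clockwise.

Last checks:

- **Pile:** I measured it before closing the lid. Both leaves were within about 4 mm and 3° of the pad, and the caul within about 6 mm and 2°. After closing I saw the pile only through the lid.
- **Lid:** it pressed against its stop with about 12 N, and the picture shows it shut.
- **Wing knob:** the gripper turned it about 1.41 rad. The scene camera gave about 1.4 rad and an earlier top-camera estimate about 1.33. All are above the required 1.2. A second top-camera fit failed because its colour mask also took in other things, so I ignored it.
- **Sanding block:** it was knocked a few centimetres inside the tray during the run. Both cameras still place it flat inside, near (572, 403) mm.
- **Bystanders:** the jar, mug, mallet, chisel and gauge read within about 1 cm of where they started.

My first grip on the wing caught the wider hub below the blade, so I raised the gripper and gripped again. The hand ended clear of everything.

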